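Comb the pencil board and scan it in

ROBOT

A 6-joint arm with a two-finger parallel gripper is mounted at the origin on the work surface. World frame = base frame: x ahead of the robot, y to its left, z up, the work surface at z = 0. Lengths are in mm, angles in rad, forces in N, time in s.
With the tool pointing down it reaches from about 300 to 1000 mm from the base axis. Payload 5.1 kg.
Tool frame: the origin (TCP) lies midway between the tips of the shut fingers; the grasp point (between the pads) lies 19 mm behind it; z points along the fingers, y is the line along which they close (so a half turn about z gives the same grasp; the last joint's range is limited). The gripper opens to 95 mm and grips with 3 to 60 N. Pads are 20 mm wide; open, the fingers measure 119 mm over their backs; the gripper's body (75 mm by 180 mm) begins 59 mm behind the grasp point.
Start: joints at [1.244, 0.124, 1.65, -0, 1.367, -0.083], TCP at [156.927, 630.76, 214.656] pointing down, gripper open.
Joint ranges: [-2.61, 2.61], [-1.02, 2.33], [0.03, 2.71], [-1.35, 4.49], [0.32, 2.68], [-2.91, 2.91]. Speed limits (rad/s): [2.57, 2.57, 3.14, 3.14, 3.14, 3.14].

INTERFACE

Orientations are given as a unit quaternion [w, x, y, z].
In Python, from rig import ctrl gives the robot as it stands. The module is installed in compiled form; this text tells all that it offers.
- The arm moves only by the shell command python3 -m pendant 'ROWS'. ROWS is JSON, a list of rows, each a list of 5 numbers: the opening, from 0 (shut) to 1 (fully open), then the shift along the tool's x, y, z in cm, then the turn about the tool's z in rad. A call has 1 to 8 rows; each row is the pose to reach, as a shift and turn from the pose commanded when the call began, along the tool's axes at that moment; what a row does not reach only later rows make up. A row lasts 1/8 s, in which the tool goes at most 62.5 mm and 10.7 degrees, less where a joint would pass 70% of its speed; a pose out of reach is approached as far as the arm can. A call with a gripper value outside its range is refused whole. The fingers move at their own pace and stop on an object; the grip force is fixed at half the most. Time passes only in rows, so rows that repeat a pose let the fingers close. It gives the time, the measured TCP pose, the force, the opening and the grip force at its end, in the units of the state.
- ctrl.state(): the state, without advancing time (a new reading comes with each control period).
- ctrl.read_camera(name): name is "scene" or "side" or "wrist"; returns (picture, depth): 384x512x3 uint8, red, green, blue; 384x512 float32, mm along the optical axis (not along the pixel's ray), 0 where there is no reading.
- ctrl.camera_params(name): a dict with "camera_matrix" (3x3 intrinsics, pixels), "T" (4x4, takes a point from camera to world coordinates); the wrist camera has in their place "mount" (4x4, takes a point from camera to tool coordinates, whose origin is the TCP and whose axes are the flange's). Camera axes: x right, y down, z forward; pixel columns grow to the right and rows downward; lengths in mm; the calibration is good to about 2 mm. A picture is of the moment at which its call begins: read the wrist's pose just before it. camera_params takes no time and is no camera call.
- ctrl.hand_in(): hands the job in; it is judged then, once.
The state is a dict: "t": time; "joints": joint angles; "qd": joint speeds; "joint_torque": joint torques, N m; "eef_pos": TCP position; "ee_rot": TCP orientation; "wrist_force": force on the tool from outside, world axes, zero at the start; "ft_torque": the same for the moment, N m; "gripper_width": finger opening in mm; "grip_force": force on a finger pad.
Only numpy, scipy, OpenCV 4.12 (cv2) and the standard library are available. Lean on these libraries where they do the work, as an engineer would, in place of code of your own. Each camera call takes 0.05 s, during which the arm holds its last target. There are 200 camera calls.

TASK

Tidy the pencil board after the class: using the hand rake, never the gripper itself, comb the scattered pencils in both bays up against the far fence, so that in each bay they lie side by side in straight rows parallel to the fence. Then scan the two labels behind the bays, left bay first and then the right: hold the scanner with its window aimed at the middle of the label, steady for about three seconds each. At the end the rake stands teeth-down on the middle of its cork mat, the scanner upright on the middle of its round pad, the pencils are still in their rows and the other things on the table have been left alone.

Things in the scene. Friction and masses are not known exactly. Their poses are not given: they have to be found in the camera images.
- tray: Fixed pencil board, 300 x 298 mm. Origin: mid-floor, on the table; x points away from the robot to the fence, y left, z up. Floor top z = 5 mm, from its open near edge x = -125 to the fence face x = +125. Walls at y = -146, 0, +146 (6 mm thick, tops z = 17) form a left bay (centre y = +73) and a right bay (y = -73), each 140 mm wide. A level label shelf (top z = 17) runs behind the fence, x = 125 to 175.
- label_left (a point): Centre of the striped paper label (40 x 70 mm, facing up) behind the left bay; tray frame (152, 73, 17) mm.
- label_right (a point): Centre of the same kind of label behind the right bay; tray frame (152, -73, 17) mm.
- rake: Wooden hand rake, 160 g, head heavy, standing by itself on its teeth. Origin: centre of the foot at the teeth's tips; z up, y along the head. Head 56 (x) x 114 mm (y), 25 to 39 mm up; teeth: front row of seven, face at x = +28 mm, gaps 10.5 mm; back row of three, to x = -28. Flat upright handle 22 mm thick (x), 50 wide (y), to 112 mm up; grip it across the 22 mm.
- rake_mat: Fixed cork mat, 90 x 150 x 3 mm, on which the rake is kept (left or right of the tray). Origin: centre of its underside; its y along its length.
- scanner: Bar-code scanner, 250 g, standing by itself on a heavy round foot (radius 38, 12 mm high). Origin: centre of the foot's underside, z up, x the way it looks. Stem to 85 mm; head 74 x 38 mm, 40 mm wide (y), centred at (10, 0, 105) mm, nose tilted 45 degrees down, top at 144 mm; grip the head across its 40 mm.
- scan_window (a point): Scanner's window at the nose, (36, 0, 79) mm in the scanner's frame. This point's x axis is the line of sight, 45 degrees below the scanner's x axis; its y is the scanner's y. It reads a label 70 to 280 mm away along that line; no trigger to press.
- scanner_pad: Fixed round rubber pad, radius 55 mm, 3 mm thick, on which the scanner is kept (on the other side of the tray). Origin: centre of its underside.
- pencil1: A thick six-sided wooden pencil, 110 mm long, 10 mm thick, 14 g, lying in the left bay; may be absent. Origin: middle of its underside; its own y axis runs along it, z up.
- pencil2: A thick six-sided wooden pencil, 110 mm long, 10 mm thick, 14 g, lying in the left bay; may be absent. Origin: middle of its underside; its own y axis runs along it, z up.
- pencil3: A thick six-sided wooden pencil, 110 mm long, 10 mm thick, 14 g, lying in the left bay; may be absent. Origin: middle of its underside; its own y axis runs along it, z up.
- pencil4: A thick six-sided wooden pencil, 110 mm long, 10 mm thick, 14 g, lying in the right bay; may be absent. Origin: middle of its underside; its own y axis runs along it, z up.
- pencil5: A thick six-sided wooden pencil, 110 mm long, 10 mm thick, 14 g, lying in the right bay; may be absent. Origin: middle of its underside; its own y axis runs along it, z up.
- pencil6: A thick six-sided wooden pencil, 110 mm long, 10 mm thick, 14 g, lying in the right bay; may be absent. Origin: middle of its underside; its own y axis runs along it, z up.
- glue: White glue bottle, radius 18, height 100 mm; bystander, leave alone. Origin: centre of its underside.
- tape_roll: Roll of tape lying flat, radius 32, height 19 mm; bystander, leave alone. Origin: centre of its underside.
- eraser: Eraser, 24 x 50 x 13 mm; bystander, leave alone. Origin: centre of its underside.
- balloon_weight: Cone-shaped balloon weight, radius 26, height 50 mm; bystander, leave alone. Origin: centre of its underside.
- paper_cup: Empty paper cup, radius 36, height 85 mm; bystander, leave alone. Origin: centre of its underside.
- stapler: Stapler, 130 x 32 x 45 mm, along its x; bystander, leave alone. Origin: centre of its underside.
Things that resemble listed ones, but are neither listed nor needed, are in the scene too. Of the things shaped like the scanner_pad, the rubber one is meant.

How it is judged (in metres and radians):
On the way, in this order (a step that is already met when the one before it is completed fails the run):
1. the rake is taken in hand and lifted off its mat (contact force between the fingers and rake above 0.5 N and height (world z) of rake above 0.01 m), for 0.1 s.
2. all pencils lie in rows at the far fence, the rake being at the tray (x of pencil1 in the frame of tray between 0.088 and 0.128 m and y of pencil1 in the frame of tray between 0.003 and 0.143 m and z of each of pencil1, pencil2, pencil3, pencil4, pencil5, pencil6 in the frame of tray below 0.009 m and angle between the y axis of each of pencil1, pencil2, pencil3, pencil4, pencil5, pencil6 and the y axis of tray, either way round below 0.12 rad and x of pencil2 in the frame of tray between 0.088 and 0.128 m and y of pencil2 in the frame of tray between 0.003 and 0.143 m and x of pencil3 in the frame of tray between 0.088 and 0.128 m and y of pencil3 in the frame of tray between 0.003 and 0.143 m and x of pencil4 in the frame of tray between 0.088 and 0.128 m and y of pencil4 in the frame of tray between -0.143 and -0.003 m and x of pencil5 in the frame of tray between 0.088 and 0.128 m and y of pencil5 in the frame of tray between -0.143 and -0.003 m and x of pencil6 in the frame of tray between 0.088 and 0.128 m and y of pencil6 in the frame of tray between -0.143 and -0.003 m and x of rake in the frame of tray between -0.2 and 0.2 m and y of rake in the frame of tray between -0.2 and 0.2 m), for 0.2 s.
3. the held scanner is aimed steadily at the left label (x of label_left in the frame of scan_window between 0.07 and 0.28 m and y of label_left in the frame of scan_window between -0.018 and 0.018 m and z of label_left in the frame of scan_window between -0.015 and 0.015 m and linear speed of scanner below 0.04 m/s and angular speed of scanner below 0.3 rad/s and contact force between the fingers and scanner above 0.5 N), for 2 s.
4. then at the right label (x of label_right in the frame of scan_window between 0.07 and 0.28 m and y of label_right in the frame of scan_window between -0.018 and 0.018 m and z of label_right in the frame of scan_window between -0.015 and 0.015 m and linear speed of scanner below 0.04 m/s and angular speed of scanner below 0.3 rad/s and contact force between the fingers and scanner above 0.5 N), for 2 s.
At the end, for the whole second after the job is handed in: Every pencil lies flat in its own bay within 0.12 rad of the fence's direction, its middle within 37 mm of the fence face; the rake stands on its teeth within 35 mm of the middle of its mat, the scanner on its foot within 30 mm of the middle of its pad, both at rest (x of pencil1 in the frame of tray between 0.088 and 0.128 m and y of pencil1 in the frame of tray between 0.003 and 0.143 m and z of each of pencil1, pencil2, pencil3, pencil4, pencil5, pencil6 in the frame of tray below 0.009 m and angle between the y axis of each of pencil1, pencil2, pencil3, pencil4, pencil5, pencil6 and the y axis of tray, either way round below 0.12 rad and x of pencil2 in the frame of tray between 0.088 and 0.128 m and y of pencil2 in the frame of tray between 0.003 and 0.143 m and x of pencil3 in the frame of tray between 0.088 and 0.128 m and y of pencil3 in the frame of tray between 0.003 and 0.143 m and x of pencil4 in the frame of tray between 0.088 and 0.128 m and y of pencil4 in the frame of tray between -0.143 and -0.003 m and x of pencil5 in the frame of tray between 0.088 and 0.128 m and y of pencil5 in the frame of tray between -0.143 and -0.003 m and x of pencil6 in the frame of tray between 0.088 and 0.128 m and y of pencil6 in the frame of tray between -0.143 and -0.003 m and horizontal distance between rake and rake_mat below 0.035 m and angle between each of rake, scanner's own z axis and vertical below 0.1 rad and height (world z) of each of rake, scanner below 0.008 m and horizontal distance between scanner and scanner_pad below 0.03 m and linear speed of each of rake, scanner below 0.02 m/s); the robot touches nothing.
It fails at once if the gripper or arm pushes a pencil (contact force between any of the fingers, the arm and pencil1 above 1 N or contact force between any of the fingers, the arm and pencil2 above 1 N or contact force between any of the fingers, the arm and pencil3 above 1 N or contact force between any of the fingers, the arm and pencil4 above 1 N or contact force between any of the fingers, the arm and pencil5 above 1 N or contact force between any of the fingers, the arm and pencil6 above 1 N).
It fails at once if a bystander is moved by more than 30 mm (distance of any of glue, tape_roll, eraser, balloon_weight, paper_cup, stapler from where it was at the start of the episode above 0.03 m).
Of pencil1, pencil2, pencil3, pencil4, pencil5, pencil6 only 4 to 6 are there at a start; the rules pass over those that are not, and their reading is None.
At some moment in a run one of pencil1, pencil2, pencil3, pencil4, pencil5, pencil6, rake, scanner may be knocked a few centimetres aside while the robot is not near it.
Once in a run the grip may slacken for a moment while it holds something.
It also fails if it takes over 210 s, if anything falls off the work surface, if the arm or the gripper's body presses on something with over 40 N, if the wrist force passes 120 N, or if a joint passes its speed limit or range.

## Working session

There is one attempt and no reset: what is moved stays moved. The work goes in short steps, Python scripts to look and compute and a shell command to move; the robot and the scene stay as the last step left them, time stands still between calls to the robot, and variables do not carry over. Pictures are saved under pics/ and viewed, at most 14 in all, crops included, and the job is handed in when it is done.

```bash
mkdir -p pics; cat > h.py <<'E'
import numpy as np, cv2
from rig import ctrl
from scipy.spatial.transform import Rotation as R
def tool():
    s=ctrl.state(); T=np.eye(4); q=s['ee_rot']
    T[:3,:3]=R.from_quat([q[1],q[2],q[3],q[0]]).as_matrix(); T[:3,3]=s['eef_pos']; return T
def cam(n):
    T=tool(); p,d=ctrl.read_camera(n); c=ctrl.camera_params(n)
    return p,d,np.array(c['camera_matrix']),(T@np.array(c['mount']) if n=='wrist' else np.array(c['T']))
def ray(K,T,uv,z):
    uv=np.atleast_2d(np.array(uv,float)); r=np.c_[uv,np.ones(len(uv))]@np.linalg.inv(K).T@T[:3,:3].T
    return T[:3,3]+r*((z-T[2,3])/r[:,2])[:,None]
def proj(K,T,P):
    P=np.atleast_2d(np.array(P,float)); c=(P-T[:3,3])@T[:3,:3]; c=c@K.T; return c[:,:2]/c[:,2:]
def cloud(d,K,T):
    v,u=np.mgrid[:d.shape[0],:d.shape[1]]
    c=np.dstack([u,v,np.ones_like(u)])@np.linalg.inv(K).T*d[...,None]
    return c@T[:3,:3].T+T[:3,3]
def save(n,p,up=1.5): cv2.imwrite('pics/'+n,cv2.resize(p[...,::-1],None,fx=up,fy=up))
E
python3 - <<'E'
from h import *
for n in ('scene','side'):
    p,d,K,T=cam(n); save(n+'1.png',p); np.savez(n+'1.npz',p=p,d=d,K=K,T=T); print(n,K.tolist(),T.round(3).tolist())
print(ctrl.state()); print(ctrl.camera_params('wrist')['mount'])
E
```

```text
scene [[350.00106451055115, 0.0, 254.46721575019674], [0.0, 350.00106451055115, 194.60352430931843], [0.0, 0.0, 1.0]] [[-0.734, 0.443, -0.515, 1009.078], [0.679, 0.461, -0.571, 521.767], [-0.015, -0.769, -0.639, 687.54], [0.0, 0.0, 0.0, 1.0]]
side [[497.50207329454815, 0.0, 252.4143271448012], [0.0, 497.50207329454815, 189.724439856315], [0.0, 0.0, 1.0]] [[0.937, -0.251, 0.242, 194.013], [-0.348, -0.695, 0.629, -891.791], [0.011, -0.674, -0.739, 1103.74], [0.0, 0.0, 0.0, 1.0]]
{'t': 0.1, 'joints': array([ 1.24442729e+00,  1.24429446e-01,  1.65152468e+00, -6.69193197e-06,
        1.36746851e+00, -8.26342250e-02]), 'qd': array([-0.00058699, -0.00167825, -0.00171973,  0.00105593,  0.00021148,
       -0.00089889]), 'joint_torque': array([-4.39975156e-05, -4.18886948e+01, -3.61092353e+01,  7.77041540e-02,
        4.61390975e-02, -7.35153822e-05]), 'eef_pos': array([156.73273043, 630.23589216, 213.52425376]), 'ee_rot': array([-1.82607223e-04,  1.21565250e-01,  9.92583021e-01, -8.96588771e-04]), 'wrist_force': array([-0.31015997,  1.52508801, -0.96344989]), 'ft_torque': array([ 0.03827076, -0.00773791, -0.01319398]), 'grip_force': 0.0, 'gripper_width': 95.06987074495233}
[[-1.15992925e-03 -9.54686289e-01 -2.97611733e-01  8.40420763e+01]
 [ 9.99999124e-01 -9.17403908e-04 -9.54583682e-04  1.59915447e-01]
 [ 6.38297787e-04 -2.97612579e-01  9.54686517e-01 -1.69668438e+02]
 [ 0.00000000e+00  0.00000000e+00  0.00000000e+00  1.00000000e+00]]
```

View pics/scene1.png

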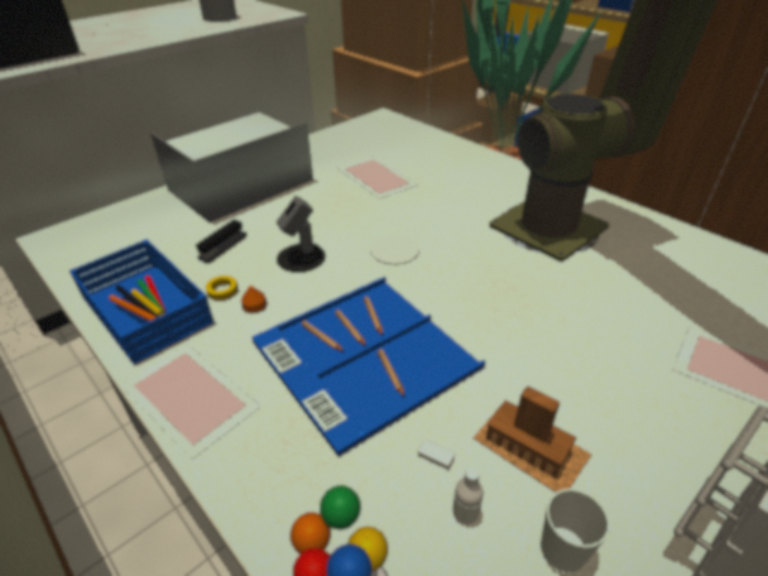

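View pics/side1.png

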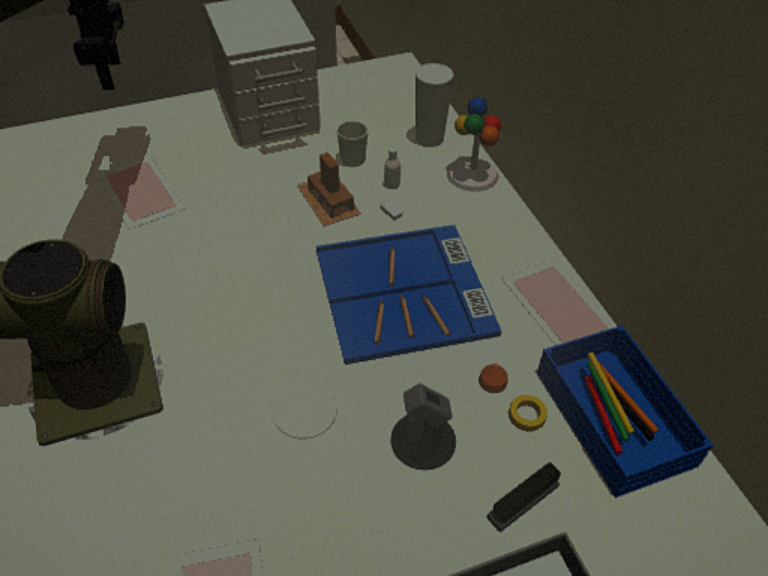

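Both views show the tray (side, 1.5× px, about 405,290) with 1 pencil in the left bay and 3 in the right. The rake is on its mat at (330,190). The scanner is at (425,440) with something dark under its foot, and there is a white disc at (305,415).

```bash
cat > m1.py <<'E'
from h import *
def tray_rect(p,d,K,T,box):
    hsv=cv2.cvtColor(p,cv2.COLOR_RGB2HSV); m=cv2.inRange(hsv,(105,120,40),(125,255,255))
    W=cloud(d,K,T); m[(W[...,2]>40)|(d==0)]=0
    n,l,s,c=cv2.connectedComponentsWithStats(cv2.morphologyEx(m,cv2.MORPH_CLOSE,np.ones((9,9))))
    i=l[box[1],box[0]]
    pts=W[(l==i)&(m>0)]; r=cv2.minAreaRect(pts[:,:2].astype(np.float32)); return r,pts
if __name__=='__main__':
  for n,bx in (('scene',(250,245)),('side',(270,190))):
    f=np.load(n+'1.npz'); a=[f[k] for k in 'pdKT']
    r,pts=tray_rect(*a,bx); print(n,r,np.percentile(pts[:,2],[5,50,95]))
    W=cloud(*a[1:]); hsv=cv2.cvtColor(a[0],cv2.COLOR_RGB2HSV)
    print('table z',np.median(W[330:340,200:210,2]) , W[200,200],)
  # crops
  f=np.load('side1.npz'); p=f['p']
  a=cv2.resize(p[240:330,160:320],None,fx=4.5,fy=4.5,interpolation=cv2.INTER_CUBIC)[...,::-1]
  cv2.imwrite('pics/pads.png',a)
E
python3 m1.py
```

```text
scene ((598.1217651367188, 16.921951293945312), (296.80010986328125, 298.33563232421875), 82.9979248046875) [ 3.21714389  5.56123144 17.65755339]
table z 0.04883817580963523 [ 590.51052844 -189.529942     -1.22150641]
side ((595.4456176757812, 13.128326416015625), (303.5457763671875, 299.6230163574219), 83.04908752441406) [ 2.24268392  6.55858892 19.06303486]
table z 0.5249462824556304 [395.85840025  59.52776125   3.45754591]
```

View pics/pads.png

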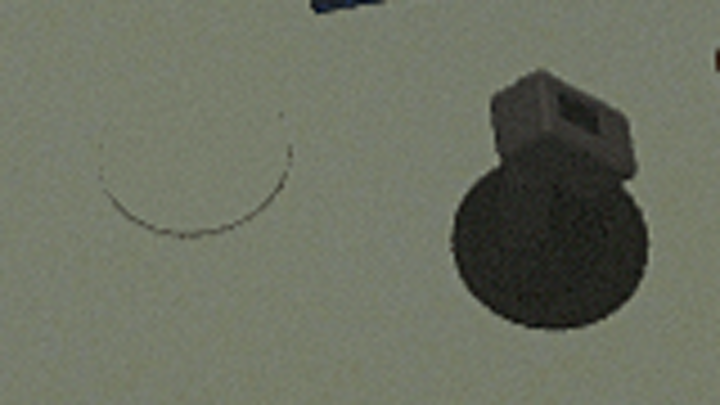

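Candidates for the pad: the white disc at crop (195,165), which looks like paper, and the dark matt disc at crop (550,245) under the scanner. The dark one fits "rubber", if its radius turns out to be about 55.

```bash
cat > m2.py <<'E'
from h import *
TR=np.array([571.9,18.1]); YAW=np.deg2rad(-6.98)
def totray(P): 
    c,s=np.cos(YAW),np.sin(YAW); q=np.atleast_2d(P)[:,:2]-TR; return np.c_[q[:,0]*c+q[:,1]*s,-q[:,0]*s+q[:,1]*c]
def fromtray(P):
    c,s=np.cos(YAW),np.sin(YAW); P=np.atleast_2d(P); return np.c_[P[:,0]*c-P[:,1]*s,P[:,0]*s+P[:,1]*c]+TR
def pencils(p,d,K,T,prt=True):
    hsv=cv2.cvtColor(p,cv2.COLOR_RGB2HSV); m=cv2.inRange(hsv,(3,70,60),(22,255,255))
    q=ray(K,T,np.argwhere(np.ones(m.shape))[:,::-1],11.); t=totray(q).reshape(*m.shape,2)
    m[~((t[...,0]>-180)&(t[...,0]<128)&(abs(t[...,1])<146))]=0
    n,l,s,c=cv2.connectedComponentsWithStats(m); o=[]
    for i in range(1,n):
        if s[i,4]<40: continue
        r=cv2.minAreaRect(t[l==i].astype(np.float32)); b=cv2.boxPoints(r)
        e=[b[1]-b[0],b[2]-b[1]]; e=e[0] if np.hypot(*e[0])>np.hypot(*e[1]) else e[1]
        a=(np.rad2deg(np.arctan2(e[1],e[0]))-90+90)%180-90
        o.append((np.round(r[0]),np.round(a,1),np.round(sorted(r[1]))))
        if prt: print('pencil tray xy',o[-1][0],'ang from y',o[-1][1],'size',o[-1][2])
    return o
E
python3 - <<'E'
from m2 import *
for n in ('scene','side'):
    f=np.load(n+'1.npz'); p,d,K,T=[f[k] for k in 'pdKT']; print(n); pencils(p,d,K,T)
    W=cloud(d,K,T); hsv=cv2.cvtColor(p,cv2.COLOR_RGB2HSV)
    # rake handle top & head
    for nm,cx,cy,w in (('rake',)+((350,285,55) if n=='scene' else (220,125,40)),('scan',)+((200,155,40) if n=='scene' else (280,285,50))):
        sub=np.zeros(d.shape,bool); sub[cy-w:cy+w,cx-w:cx+w]=1
        lv=((95,118),(22,42),(-5,8)) if nm=='rake' else ((95,150),(9,16),(-2,8))
        for lo,hi in lv:
            s=sub&(W[...,2]>lo)&(W[...,2]<hi)&(d>0)
            if nm=='rake': s&=(hsv[...,0]<20)&(hsv[...,1]>70)
            else: s&=(hsv[...,2]<70 if n=='side' else hsv[...,2]<90)
            k,l,st,c=cv2.connectedComponentsWithStats(s.astype(np.uint8)); i=1+st[1:,4].argmax()
            q=W[l==i]; r=cv2.minAreaRect(q[:,:2].astype(np.float32)); print(nm,lo,hi,len(q),np.round(r[0]),np.round(r[1]),round(r[2],1),'zmax',q[:,2].max().round())
E
```

```text
scene
pencil tray xy [-42. -71.] ang from y -19.3 size [ 8. 95.]
pencil tray xy [ 12. -69.] ang from y -4.0 size [ 8. 92.]
pencil tray xy [ 67. -81.] ang from y 10.5 size [ 9. 99.]
pencil tray xy [17. 65.] ang from y -14.8 size [ 9. 98.]
rake 95 118 325 [546. 326.] [22. 48.] 9.9 zmax 118.0
rake 22 42 473 [546. 325.] [ 56. 114.] 10.0 zmax 42.0
rake -5 8 990 [541. 329.] [ 91. 149.] 5.9 zmax 8.0
scan 95 150 255 [ 507. -302.] [32. 68.] 73.3 zmax 145.0
scan 9 16 155 [ 499. -302.] [63. 73.] 50.3 zmax 16.0
scan -2 8 208 [ 513. -299.] [ 80. 103.] 41.1 zmax 8.0
side
pencil tray xy [16. 67.] ang from y -14.0 size [ 6. 97.]
pencil tray xy [ 11. -67.] ang from y -4.0 size [  9. 103.]
pencil tray xy [ 65. -79.] ang from y 11.3 size [  9. 102.]
pencil tray xy [-43. -70.] ang from y -18.7 size [  9. 101.]
rake 95 118 80 [543. 320.] [23. 53.] 11.7 zmax 118.0
rake 22 42 50 [526. 335.] [28. 86.] 11.1 zmax 42.0
rake -5 8 344 [538. 327.] [ 89. 154.] 7.1 zmax 8.0
scan 95 150 568 [ 502. -313.] [40. 73.] 73.3 zmax 150.0
scan 9 16 270 [ 492. -311.] [69. 73.] 69.9 zmax 16.0
scan -2 8 545 [ 498. -315.] [ 95. 109.] 58.4 zmax 8.0
```

The dark disc measures about 109 mm across, so it is the rubber pad, under the scanner. The rake's front row of seven teeth faces +x. I'll move above the rake and check with the wrist camera.

```bash
python3 -m pendant '[[1,-5.6,-2.5,0,0.15],[1,-11.2,-5.1,0,0.3],[1,-17,-7.7,0,0.47],[1,-22.6,-10.2,0,0.63],[1,-28.2,-12.8,0,0.8],[1,-34,-15.4,0,0.97],[1,-39.5,-18,0,1.15],[1,-45,-20.5,0,1.152]]'; python3 -m pendant '[[1,0,0,0,0],[1,0,0,0,0],[1,0,0,0,0]]'
cat > m3.py <<'E'
from h import *
import sys
def go(P,yawdeg,half=True):
    "print shift/turn from current measured pose to TCP P with tool y at world yaw (mod 180)"
    T=tool(); d=T[:3,:3].T@(np.array(P,float)-T[:3,3])
    a=np.rad2deg(np.arctan2(T[1,1],T[0,1])); t=(a-yawdeg)
    if half: t=(t+90)%180-90
    print('at',T[:3,3].round(1),'yaw',round(a,1),'tilt',T[2,2].round(4),'shift cm',(d/10).round(2),'turn',round(np.deg2rad(t),3))
E
python3 - <<'E'
from m2 import *
from m3 import go
p,d,K,T=cam('wrist'); save('w1.png',p); np.savez('w1.npz',p=p,d=d,K=K,T=T)
W=cloud(d,K,T); hsv=cv2.cvtColor(p,cv2.COLOR_RGB2HSV)
for lo,hi in ((106,120),(30,43),(-5,8)):
    s=(W[...,2]>lo)&(W[...,2]<hi)&(d>0)&(hsv[...,0]<20)&(hsv[...,1]>70)
    k,l,st,c=cv2.connectedComponentsWithStats(s.astype(np.uint8))
    i=1+st[1:,4].argmax(); q=W[l==i]; r=cv2.minAreaRect(q[:,:2].astype(np.float32)); print(lo,np.round(r[0]),np.round(r[1]),round(r[2],1),np.median(q[:,2]))
go((545,323,214),10)
E
```

```text
t: 1.1
eef_pos: [545.3, 321.6, 214.2]
ee_rot: [-0.0, 0.643, 0.766, -0.0]
wrist_force: [-0.2, 1.8, 0.7]
gripper_width: 95.2
grip_force: 0.0
t: 1.48
eef_pos: [543.0, 324.1, 214.4]
ee_rot: [-0.0, 0.642, 0.767, -0.0]
wrist_force: [0.1, -0.0, 0.8]
gripper_width: 95.1
grip_force: 0.0
106 [544. 325.] [22. 49.] 10.7 114.29066518055777
30 [544. 325.] [ 56. 114.] 9.8 41.389681982039036
-5 [337. 292.] [280. 118.] 23.6 -0.4782845068422148
at [543.  324.2 214.6] yaw 10.1 tilt -1.0 shift cm [-0.16  0.17  0.06] turn 0.002
```

View pics/w1.png

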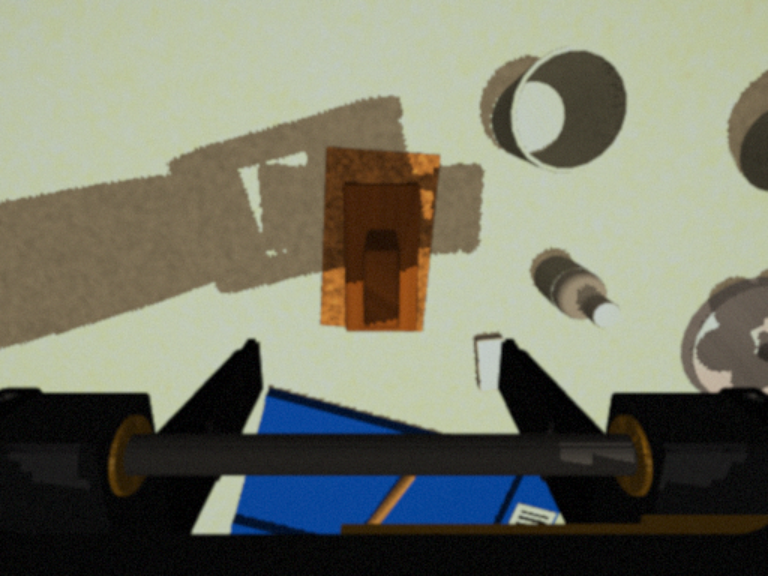

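The wrist view puts the rake at px (380,260) on its mat. The fingers straddle it with the eraser (488,360) and cup well clear. I'll descend and grip.

```bash
python3 -m pendant '[[1,0.05,0.15,5,0],[1,0.05,0.15,9.5,0],[1,0.05,0.15,12,0],[1,0.05,0.15,13.3,0],[1,0.05,0.15,13.3,0],[0,0.05,0.15,13.3,0],[0,0.05,0.15,13.3,0],[0,0.05,0.15,13.3,0]]'; python3 -m pendant '[[0,0,0,0,0],[0,0,0,0,0],[0,0,0,0,0],[0,0,0,-1,0],[0,0,0,-3,0],[0,0,0,-5,0],[0,0,0,-6,0],[0,0,0,-6,0]]'
python3 - <<'E'
from m2 import *
from m3 import go
print(ctrl.state()['eef_pos'], ctrl.state()['gripper_width'])
P=fromtray((-40,73))[0]; print(P)
# rake z offset: tip at 3 when tcp was ~81 ; target tip 6.5 on tray
go((*P,140),np.rad2deg(YAW))
E
```

```text
t: 2.52
eef_pos: [546.1, 324.2, 82.8]
ee_rot: [0.0, 0.643, 0.766, 0.001]
wrist_force: [-0.0, -0.4, 0.3]
gripper_width: 70.7
grip_force: 0.0
t: 3.52
eef_pos: [546.2, 324.3, 143.4]
ee_rot: [0.001, 0.643, 0.766, 0.001]
wrist_force: [0.2, -0.6, -1.8]
gripper_width: 21.8
grip_force: 30.0
[546.24980394 324.32518095 143.4143221 ] 21.780264784159257
[541.06762439  95.41988499]
at [546.2 324.3 143.4] yaw 10.0 tilt -1.0 shift cm [-22.45  -4.5    0.31] turn 0.297
```

```bash
python3 -m pendant '[[0,-4,-1,0,0.08],[0,-10,-2.3,0,0.17],[0,-16,-3.8,0,0.26],[0,-20.5,-4.9,0,0.297],[0,-22.2,-5.25,0,0.297],[0,-22.2,-5.25,0,0.297],[0,-22.2,-5.25,0,0.297],[0,-22.2,-5.25,0,0.297]]'
python3 - <<'E'
from m2 import *
from m3 import go
p,d,K,T=cam('side'); save('s2.png',p[120:270,180:360],4); np.savez('s2.npz',p=p,d=d,K=K,T=T); pencils(p,d,K,T)
p,d,K,T=cam('scene'); save('c2.png',p[170:320,150:340],4); print('sc');pencils(p,d,K,T)
P=fromtray((-48,73))[0];go((*P,87),np.rad2deg(YAW))
E
```

```text
t: 4.53
eef_pos: [532.5, 97.5, 141.5]
ee_rot: [-0.0, 0.748, 0.663, 0.0]
wrist_force: [0.5, -1.1, -2.0]
gripper_width: 21.6
grip_force: 30.0
pencil tray xy [-36.  98.] ang from y 89.2 size [38. 58.]
pencil tray xy [15. 63.] ang from y -14.2 size [ 6. 97.]
pencil tray xy [ 11. -68.] ang from y -4.0 size [  9. 106.]
pencil tray xy [ 66. -81.] ang from y 9.6 size [ 10. 105.]
pencil tray xy [-43. -71.] ang from y -19.0 size [  9. 104.]
sc
pencil tray xy [-90.  23.] ang from y -21.5 size [106. 197.]
pencil tray xy [-42. -71.] ang from y -19.3 size [ 8. 95.]
pencil tray xy [ 12. -68.] ang from y -4.0 size [ 8. 95.]
pencil tray xy [ 68. -83.] ang from y 10.5 size [ 9. 95.]
pencil tray xy [16. 66.] ang from y -14.4 size [ 8. 99.]
at [532.5  97.2 141.6] yaw -6.9 tilt -1.0 shift cm [-0.08  0.08  5.46] turn 0.002
```

View pics/c2.png

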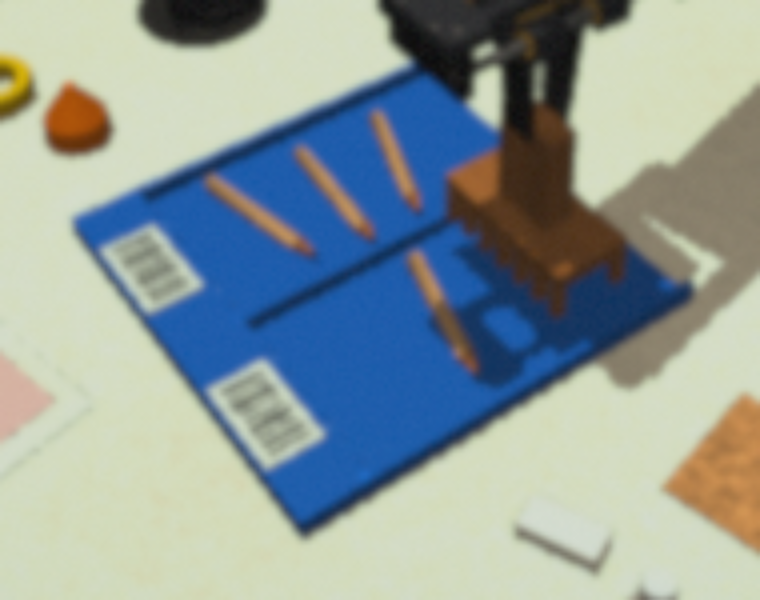

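The rake hangs behind the left-bay pencil (px 440,310), front row of seven toward the fence. I'll lower it and push.

```bash
python3 -m pendant '[[0,-0.1,0.05,2.5,0],[0,-0.1,0.05,4.5,0],[0,-0.1,0.05,5.45,0],[0,-0.1,0.05,5.45,0],[0,-0.1,1,5.45,0],[0,-0.1,2.5,5.45,0],[0,-0.1,4,5.45,0],[0,-0.1,5.5,5.45,0]]'; python3 -m pendant '[[0,0,1.5,0,0],[0,0,2.5,0,0],[0,0,3.5,0,0],[0,0,4.5,0,0],[0,0,5.5,0,0],[0,0,6.5,0,0],[0,0,7,0,0],[0,0,7.3,0,0]]'
python3 - <<'E'
from m2 import *
s=ctrl.state();print(totray(s['eef_pos'][None,:2]),s['wrist_force'],s['eef_pos'][2])
p,d,K,T=cam('side'); pencils(p,d,K,T)
save('s3.png',p[120:270,180:360],4)
E
```

```text
t: 5.62
eef_pos: [591.3, 89.9, 96.8]
ee_rot: [0.002, 0.749, 0.663, 0.003]
wrist_force: [-7.1, 0.3, 28.6]
gripper_width: 31.2
grip_force: 41.0
t: 6.62
eef_pos: [659.6, 79.5, 86.9]
ee_rot: [-0.0, 0.749, 0.663, -0.0]
wrist_force: [-0.5, 0.6, 0.0]
gripper_width: 0.4
grip_force: 0.0
[[79.58218637 71.64393011]] [-0.46713044  0.60107884  0.00299198] 86.89133313942699
pencil tray xy [ 11. -68.] ang from y -4.0 size [  9. 106.]
pencil tray xy [ 66. -81.] ang from y 9.6 size [ 10. 105.]
pencil tray xy [-43. -71.] ang from y -19.0 size [  9. 104.]
```

View pics/s3.png

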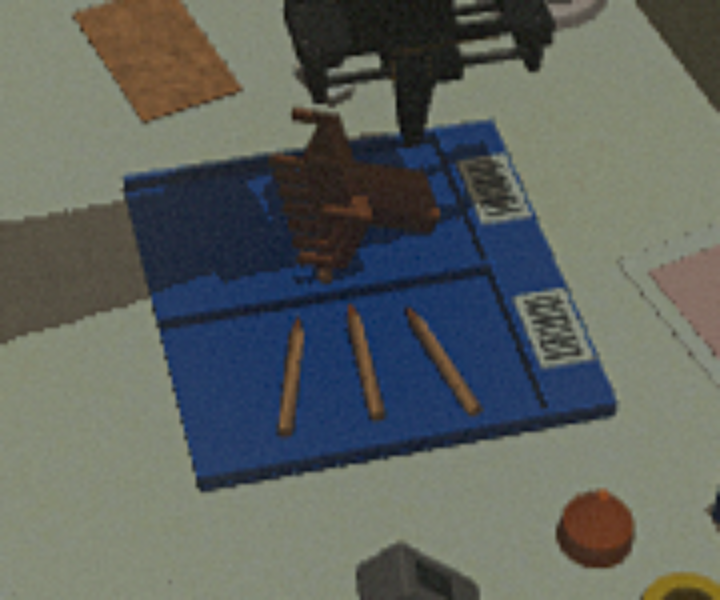

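The grip slackened and the rake fell forward in the left bay. It lies with its handle toward the fence (px 340–430,205). The right-bay pencils are untouched and the left pencil is hidden. I'll raise up and look closely.

```bash
python3 -m pendant '[[0,0,0,-3,0],[0,0,-2,-8,0],[0.5,0,-4,-13,0],[1,0,-5,-18,0],[1,0,-6,-20,0],[1,0,-6,-20,0],[1,0,-6,-20,0]]'
python3 - <<'E'
from m2 import *
p,d,K,T=cam('wrist'); save('w2.png',p); np.savez('w2.npz',p=p,d=d,K=K,T=T); print(totray(tool()[None,:2,3]))
pencils(p,d,K,T)
W=cloud(d,K,T); hsv=cv2.cvtColor(p,cv2.COLOR_RGB2HSV); t=totray(W.reshape(-1,3)).reshape(*d.shape,2)
s=(hsv[...,0]<20)&(hsv[...,1]>70)&(W[...,2]>19)&(t[...,1]>0)&(abs(t[...,0])<170)&(t[...,1]<170)
k,l,st,c=cv2.connectedComponentsWithStats(s.astype(np.uint8)); i=1+st[1:,4].argmax()
q=t[l==i]; z=W[...,2][l==i]
for x in range(-60,150,10):
    b=(abs(q[:,0]-x)<5)
    if b.sum()>5: print(x,b.sum(),'y',np.percentile(q[b,1],[1,99]).round(),'z',np.percentile(z[b],[5,50,95]).round())
E
```

```text
t: 7.55
eef_pos: [599.0, 86.8, 284.1]
ee_rot: [-0.001, 0.749, 0.663, -0.002]
wrist_force: [0.4, 0.2, -0.2]
gripper_width: 44.8
grip_force: 0.0
[[18.50762414 71.4633524 ]]
pencil tray xy [-152.   98.] ang from y -0.1 size [56. 94.]
pencil tray xy [44. 58.] ang from y -1.4 size [119. 134.]
pencil tray xy [-2. 87.] ang from y 89.7 size [ 7. 27.]
pencil tray xy [-3. 69.] ang from y 89.6 size [ 9. 26.]
pencil tray xy [ 11. -69.] ang from y -4.3 size [ 10. 106.]
pencil tray xy [-36. -49.] ang from y -18.6 size [11. 59.]
pencil tray xy [ 66. -81.] ang from y 11.0 size [ 10. 106.]
pencil tray xy [-113. -136.] ang from y -89.9 size [17. 18.]
-10 221 y [ 19. 128.] z [31. 34. 36.]
0 280 y [ 18. 128.] z [28. 31. 78.]
10 528 y [ 18. 128.] z [25. 32. 80.]
20 687 y [ 17. 156.] z [39. 55. 76.]
30 733 y [ 18. 128.] z [64. 70. 72.]
40 415 y [ 20. 126.] z [47. 68. 70.]
50 278 y [48. 96.] z [43. 45. 47.]
60 261 y [48. 96.] z [39. 41. 43.]
70 255 y [48. 96.] z [35. 38. 40.]
80 248 y [47. 96.] z [31. 34. 36.]
90 246 y [48. 95.] z [28. 30. 32.]
100 130 y [48. 94.] z [25. 27. 29.]
```

View pics/w2.png

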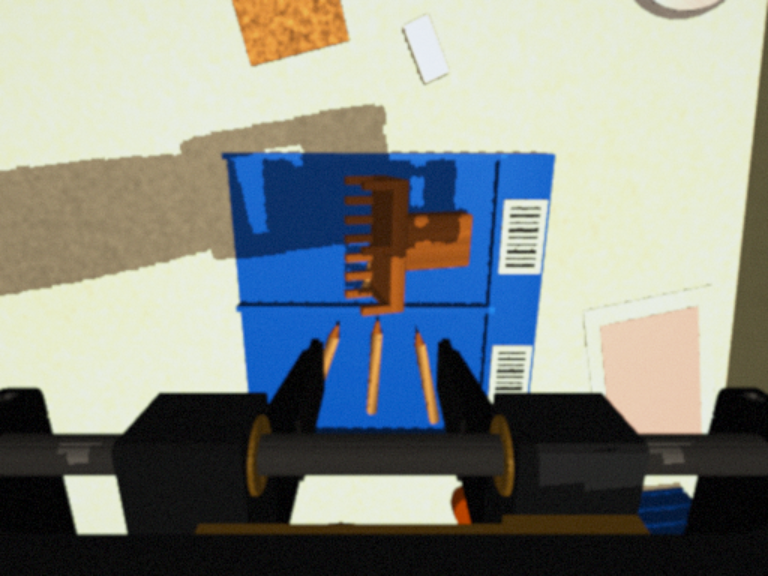

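The rake lies in the left bay on its front face, its 50 mm handle flat toward the fence (px 440,240). In the tray frame the handle tip is at x≈103, y≈72, z 5–27, and the pencil is hidden under the head (px 375,245). I'll grip the handle end across its 50 mm and lift.

```bash
python3 -m pendant '[[1,0,1,1,0.18],[1,0,2,2,0.36],[1,0,3,3,0.54],[1,0,4.5,4,0.72],[1,0,6,5,0.9],[1,0,7,6,1.08],[1,0.05,7.1,7,1.26],[1,0.05,7.1,8,1.44]]';  python3 -m pendant '[[1,0,0,1,0.131],[1,0,0,2,0.131],[1,0,0,2,0.131]]'
python3 - <<'E'
from m2 import *
from m3 import go
P=fromtray((90,72))[0]; go((*P,16.5),np.rad2deg(YAW)-90)
E
```

```text
t: 8.6
eef_pos: [669.6, 78.6, 203.3]
ee_rot: [0.0, 1.0, 0.001, -0.002]
wrist_force: [-0.8, -0.0, -0.1]
gripper_width: 95.3
grip_force: 0.0
t: 8.98
eef_pos: [669.2, 78.7, 184.2]
ee_rot: [0.0, 0.998, -0.06, -0.002]
wrist_force: [0.5, -0.8, 0.1]
gripper_width: 95.0
grip_force: 0.0
at [669.2  78.7 184.2] yaw -96.9 tilt -1.0 shift cm [ 0.15 -0.02 16.77] turn 0.001
```

```bash
python3 -m pendant '[[1,0.15,0,5,0],[1,0.15,0,10,0],[1,0.15,0,14,0],[1,0.15,0,16,0],[1,0.15,0,16.8,0],[1,0.15,0,16.8,0],[0,0.15,0,16.8,0],[0,0.15,0,16.8,0]]';  python3 -m pendant '[[0,0,0,0,0],[0,0,0,0,0],[0,0,0,-0.5,0],[0,0,0,-1.5,0],[0,0,0,-3,0],[0,0,0,-5,0],[0,0,0,-7,0],[0,0,0,-7,0]]'
python3 - <<'E'
from m2 import *
p,d,K,T=cam('side'); save('s4.png',p[100:270,180:380],4); print(totray(tool()[None,:2,3]))
pencils(p,d,K,T)
E
```

```text
t: 9.98
eef_pos: [673.0, 78.6, 20.9]
ee_rot: [-0.0, 0.998, -0.061, 0.001]
wrist_force: [-0.4, 0.4, 0.3]
gripper_width: 80.4
grip_force: 0.0
t: 10.98
eef_pos: [674.0, 78.7, 93.0]
ee_rot: [-0.0, 0.998, -0.061, 0.003]
wrist_force: [-0.9, -0.6, -1.7]
gripper_width: 49.5
grip_force: 30.0
[[92.85879422 72.3705559 ]]
pencil tray xy [13. 52.] ang from y -14.0 size [ 6. 75.]
pencil tray xy [ 11. -68.] ang from y -4.0 size [  9. 106.]
pencil tray xy [ 66. -81.] ang from y 9.7 size [ 10. 105.]
pencil tray xy [-43. -71.] ang from y -19.0 size [  9. 104.]
```

View pics/s4.png

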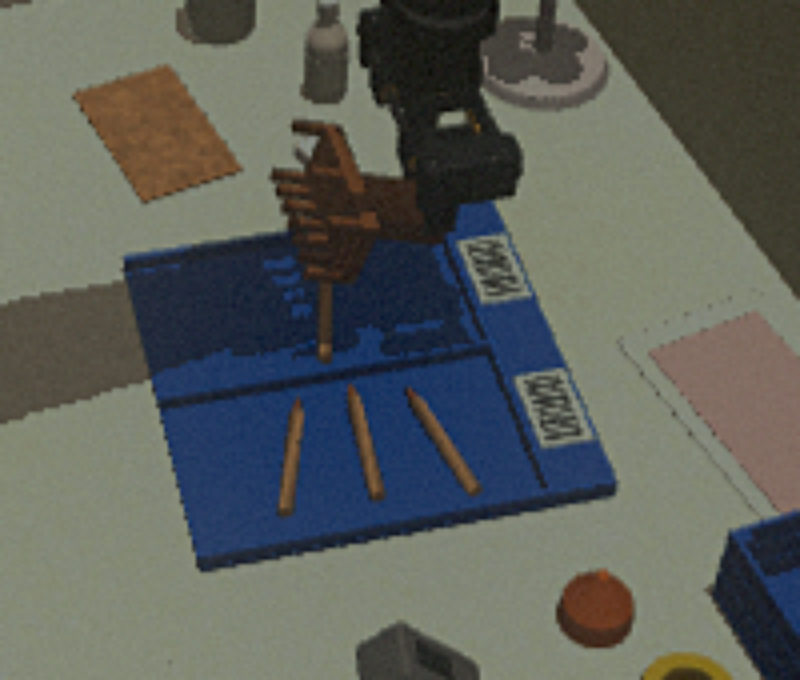

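The rake lifts rigidly and the left pencil is nearly undisturbed, with its visible end at px (325,320). I'll carry the rake over the clear table beside the mat and ease the opening there so it swings head-down.

```bash
python3 -m pendant '[[0,-2,-1.5,-1.5,0],[0,-6,-4.7,-1.5,0],[0,-10,-8,-1.5,0],[0,-14,-11.2,-1.5,0],[0,-18,-14.3,-1.5,0],[0,-22,-17.3,-1.5,0],[0,-24.4,-19.3,-1.5,0],[0,-24.4,-19.3,-1.5,0]]'; python3 -m pendant '[[0,0,0,0,0],[0.5,0,0,0,0],[0.5,0,0,0,0]]';python3 -m pendant '[[0.515,0,0,0,0],[0.515,0,0,0,0]]'
```

```text
t: 12.02
eef_pos: [451.5, 300.8, 103.6]
ee_rot: [0.0, 0.998, -0.059, -0.001]
wrist_force: [-0.1, -1.1, -0.6]
gripper_width: 0.4
grip_force: 0.0
t: 12.4
eef_pos: [453.8, 299.2, 104.1]
ee_rot: [0.0, 0.998, -0.062, -0.0]
wrist_force: [-0.1, -0.4, 1.0]
gripper_width: 15.3
grip_force: 0.0
t: 12.65
eef_pos: [453.4, 299.7, 104.1]
ee_rot: [0.0, 0.998, -0.061, -0.0]
wrist_force: [0.4, -0.3, -0.4]
gripper_width: 35.1
grip_force: 0.0
```

The rake was lost again in transit. I'll look for it.

```bash
python3 -m pendant '[[1,0,0,-5,0],[1,0,0,-9,0],[1,0,0,-9,0]]'; python3 - <<'E'
from m2 import *
p,d,K,T=cam('scene'); save('c5.png',p,1.5); np.savez('c5.npz',p=p,d=d,K=K,T=T); pencils(p,d,K,T)
E
```

```text
t: 13.02
eef_pos: [455.5, 301.1, 198.9]
ee_rot: [-0.002, 0.998, -0.061, 0.004]
wrist_force: [-0.0, -0.6, -0.5]
gripper_width: 65.1
grip_force: 0.0
pencil tray xy [-42. -71.] ang from y -19.3 size [ 8. 95.]
pencil tray xy [ 12. -69.] ang from y -4.3 size [ 8. 92.]
pencil tray xy [ 67. -81.] ang from y 10.5 size [ 9. 99.]
pencil tray xy [-107.  127.] ang from y -90.0 size [ 39. 131.]
pencil tray xy [17. 65.] ang from y -16.0 size [ 8. 98.]
```

View pics/c5.png

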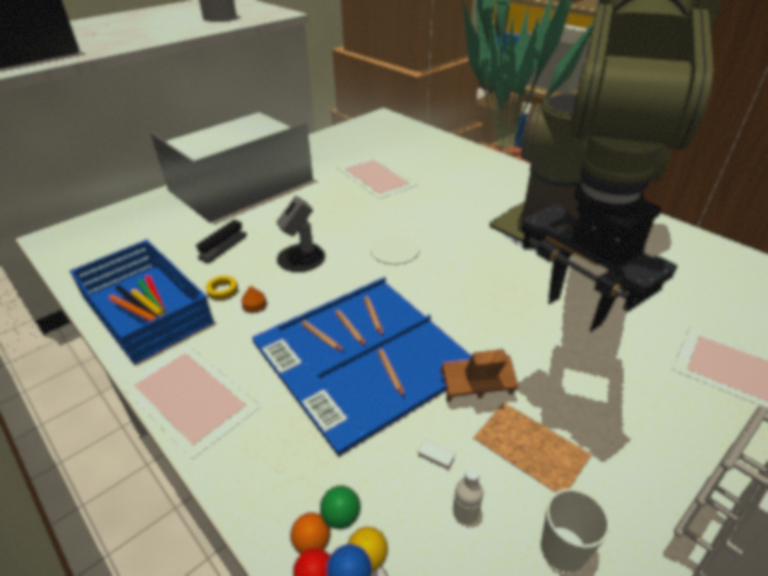

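It seems to have landed nearly upright at the tray's near-left corner (px 480,375). I'll check from above.

```bash
python3 -m pendant '[[1,1,4,-2,0],[1,2,8,-4,0],[1,3,11.5,-5,0],[1,3.6,12.7,-5,0],[1,3.6,12.7,-5,0],[1,3.6,12.7,-5,0]]'; cat > m4.py <<'E'
from m2 import *
def rake(name,png=None):
    p,d,K,T=cam(name); np.savez('last.npz',p=p,d=d,K=K,T=T)
    if png: save(png,p)
    W=cloud(d,K,T); hsv=cv2.cvtColor(p,cv2.COLOR_RGB2HSV)
    S=(hsv[...,0]<20)&(hsv[...,1]>70)&(d>0)
    for lo in range(10,125,8):
        s=S&(W[...,2]>=lo)&(W[...,2]<lo+8)
        k,l,st,c=cv2.connectedComponentsWithStats(s.astype(np.uint8))
        if k<2: continue
        i=1+st[1:,4].argmax()
        if st[i,4]<40: continue
        q=W[l==i]; r=cv2.minAreaRect(q[:,:2].astype(np.float32)); print(lo,st[i,4],np.round(r[0]),np.round(r[1]),round(r[2],1))
E
python3 -c "
from m4 import *
rake('wrist','w5.png')"
```

```text
t: 13.82
eef_pos: [472.8, 170.1, 242.8]
ee_rot: [0.0, 0.998, -0.061, -0.001]
wrist_force: [-0.1, 0.3, -0.4]
gripper_width: 94.9
grip_force: 0.0
10 767 [575. -50.] [106.  10.] 79.3
34 405 [559. 198.] [18. 35.] 54.4
42 526 [550. 184.] [25. 34.] 52.7
50 1496 [509. 195.] [ 27. 113.] 55.3
58 146 [517. 202.] [15. 51.] 70.0
66 139 [518. 204.] [10. 49.] 63.2
74 154 [519. 207.] [ 5. 48.] 56.1
82 164 [522. 209.] [11. 49.] 65.0
90 177 [524. 211.] [11. 49.] 66.0
98 202 [525. 214.] [13. 51.] 67.6
106 686 [531. 225.] [25. 50.] 55.6
114 631 [530. 224.] [15. 50.] 54.1
```

View pics/w5.png

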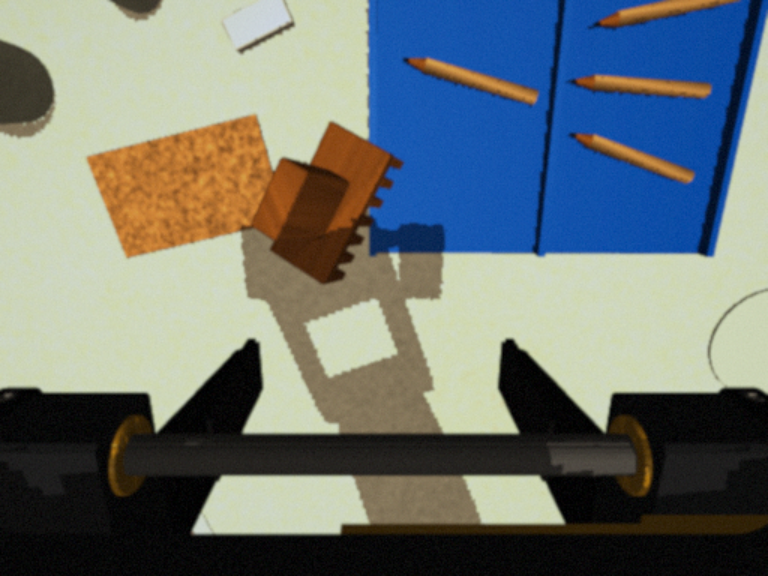

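The rake stands with its front teeth on the tray's left wall (px 340,210), leaning back about 17°. The handle top is at world (530,225). The pads closing across the 22 mm should square it up. I'll regrasp with tool y at −125°.

```bash
python3 -m pendant '[[1,1.2,-1.5,0,0.12],[1,2.4,-3,0,0.25],[1,3.6,-4.5,0,0.38],[1,4.85,-5.8,0,0.489],[1,4.85,-5.8,4,0.489],[1,4.85,-5.8,8,0.489],[1,4.85,-5.8,8,0.489]]'; python3 - <<'E'
from m3 import go
go((528,222,86),-125)
E
```

```text
t: 14.75
eef_pos: [525.6, 221.2, 159.5]
ee_rot: [0.003, 0.954, -0.3, -0.004]
wrist_force: [-0.5, 0.6, 0.7]
gripper_width: 95.2
grip_force: 0.0
at [525.6 221.2 159.5] yaw -124.9 tilt -1.0 shift cm [ 0.2  -0.26  7.35] turn 0.001
```

```bash
python3 -m pendant '[[1,0.2,-0.2,3,0],[1,0.2,-0.2,6,0],[1,0.2,-0.2,7.3,0],[1,0.2,-0.2,7.3,0],[0,0.2,-0.2,7.3,0],[0,0.2,-0.2,7.3,0],[0,0.2,-0.2,7.3,0],[0,0.2,-0.2,7.3,0]]';python3 -m pendant '[[0,0,0,0,0],[0,0,0,0,0],[0,0,0,0,0],[0,0,0,-0.5,0],[0,0,0,-1.5,0],[0,0,0,-3,0],[0,0,0,-5,0],[0,0,0,-7,0]]';python3 -m pendant '[[0,0,0,0,0],[0,0,0,0,0]]'; python3 - <<'E'
from m4 import *
rake('scene'); f=np.load('last.npz'); save('c6.png',f['p'][150:320,180:400],3.4)
rake('side')
E
```

```text
t: 15.75
eef_pos: [531.6, 221.6, 91.5]
ee_rot: [-0.0, 0.954, -0.301, 0.0]
wrist_force: [0.2, 0.7, 0.8]
gripper_width: 60.6
grip_force: 0.0
t: 16.75
eef_pos: [531.8, 221.8, 163.2]
ee_rot: [-0.0, 0.954, -0.301, 0.001]
wrist_force: [-0.0, -1.2, -1.0]
gripper_width: 22.1
grip_force: 29.8
t: 17.0
eef_pos: [531.2, 221.6, 161.0]
ee_rot: [0.0, 0.954, -0.301, -0.0]
wrist_force: [-0.6, -0.6, -2.3]
gripper_width: 22.1
grip_force: 29.8
10 88 [598.  84.] [97.  7.] 67.5
18 60 [ 671. -229.] [27. 44.] 65.7
26 85 [-1274.   -74.] [ 29. 246.] 3.0
34 60 [ 848. -334.] [15. 83.] 11.2
42 73 [-1276.   -88.] [ 31. 220.] 2.0
50 65 [ -814. -1398.] [ 89. 358.] 13.8
58 75 [-1275.   -89.] [ 30. 220.] 1.3
74 71 [-1274.   -79.] [224.  29.] 87.9
82 74 [ -813. -1483.] [ 78. 525.] 8.4
90 48 [-1273.   -46.] [136.  25.] 87.3
98 119 [543. 245.] [  6. 112.] 54.6
106 639 [529. 224.] [ 57. 113.] 55.0
114 79 [-1272.   -90.] [ 25. 216.] 1.3
122 65 [537. 231.] [15. 50.] 38.8
10 78 [520. -49.] [97.  9.] 64.5
18 59 [ 658. -250.] [24. 46.] 50.4
26 107 [ 858. -391.] [13. 97.] 12.1
34 68 [ 847. -335.] [12. 60.] 6.5
106 290 [527. 221.] [ 60. 113.] 55.0
```

View pics/c6.png

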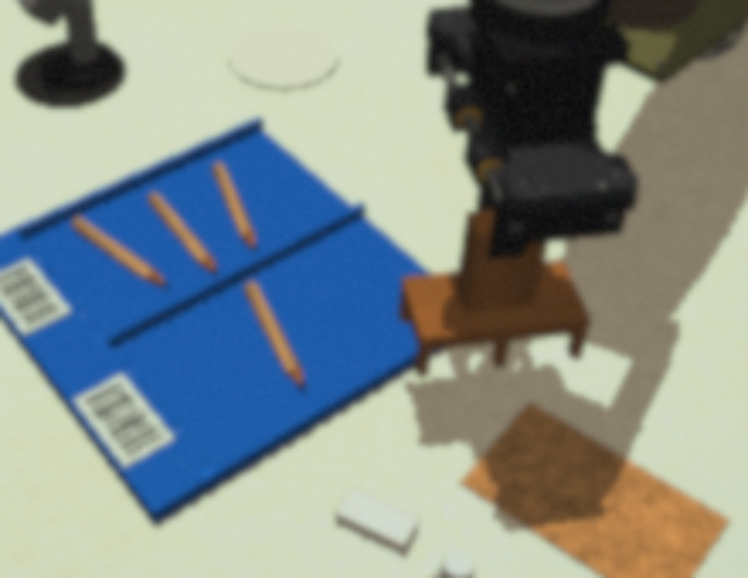

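The rake is upright in the hand again, with its three back teeth toward the camera (px 500,330) and its front at 235°. I'll measure its height and lean in the hand.

```bash
python3 - <<'E'
from m4 import *
from m3 import go
for n in ('scene','side'):
    p,d,K,T=cam(n); W=cloud(d,K,T); hsv=cv2.cvtColor(p,cv2.COLOR_RGB2HSV)
    s=(hsv[...,0]<20)&(hsv[...,1]>70)&(d>0)&(W[...,2]>100)&(W[...,2]<118)&(np.hypot(W[...,0]-528,W[...,1]-223)<70)
    q=W[s]; A=np.c_[q[:,:2]-q[:,:2].mean(0),np.ones(len(q))]
    for _ in range(3):
        c=np.linalg.lstsq(A,q[:,2],rcond=None)[0]; r=abs(A@c-q[:,2]); k=r<3; A,q=A[k],q[k]
    print(n,len(q),'slopes',c[:2].round(3),'z',c[2].round(1),'tcp',tool()[:3,3].round(1), 'rect',cv2.minAreaRect(q[:,:2].astype(np.float32)))
P=fromtray((-48,73))[0];go((*P,150),np.rad2deg(YAW),False)
E
```

```text
scene 661 slopes [-0.01  -0.022] z 106.7 tcp [530.8 221.4 159.9] rect ((529.2628784179688, 224.55670166015625), (56.31055450439453, 114.1378173828125), 54.28143310546875)
side 241 slopes [ 0.002 -0.007] z 107.9 tcp [530.8 221.4 160. ] rect ((526.7605590820312, 220.5240020751953), (55.55086898803711, 114.4530029296875), 53.10028839111328)
at [530.8 221.4 160. ] yaw -125.0 tilt -1.0 shift cm [ 7.36 10.11  1.01] turn -2.06
```

```bash
python3 -m pendant '[[0,0.5,0.7,0,-0.1],[0,1.5,2,0,-0.26],[0,2.7,3.6,0,-0.43],[0,3.9,5.3,0,-0.6],[0,5.1,7,0,-0.77],[0,6.3,8.6,0,-0.94],[0,7.1,9.8,0,-1.11],[0,7.4,10.1,0,-1.28]]'; python3 -m pendant '[[0,0,0,0,-0.17],[0,0,0,0,-0.34],[0,0,0,0,-0.5],[0,0,0,0,-0.65],[0,0,0,0,-0.75],[0,0,0,0,-0.78],[0,0,0,0,-0.78],[0,0,0,0,-0.78]]'; python3 - <<'E'
from m4 import *
from m3 import go
P=fromtray((-48,75))[0];go((*P,98),np.rad2deg(YAW),False)
p,d,K,T=cam('side'); pencils(p,d,K,T)
E
```

```text
t: 18.2
eef_pos: [533.7, 95.5, 160.4]
ee_rot: [-0.0, 0.944, 0.33, -0.001]
wrist_force: [0.7, -0.8, -2.0]
gripper_width: 22.0
grip_force: 29.8
t: 19.2
eef_pos: [534.1, 96.4, 161.0]
ee_rot: [-0.0, 0.749, 0.662, -0.0]
wrist_force: [-0.4, 0.3, -1.6]
gripper_width: 21.9
grip_force: 29.8
at [534.1  96.4 161. ] yaw -7.0 tilt -1.0 shift cm [ 0.18 -0.09  6.3 ] turn -0.001
pencil tray xy [-25. 125.] ang from y -88.5 size [39. 61.]
pencil tray xy [15. 65.] ang from y -14.2 size [  9. 101.]
pencil tray xy [ 11. -68.] ang from y -4.0 size [  9. 106.]
pencil tray xy [ 66. -81.] ang from y 9.7 size [ 10. 105.]
pencil tray xy [-43. -71.] ang from y -18.7 size [  9. 104.]
```

```bash
python3 -m pendant '[[0,0.2,-0.1,1,0],[0,0.2,-0.1,2.5,0],[0,0.2,-0.1,4,0],[0,0.2,-0.1,5.2,0],[0,0.2,-0.1,5.9,0],[0,0.2,-0.1,6.3,0],[0,0.2,-0.1,6.3,0],[0,0.2,-0.1,6.3,0]]'
```

```text
t: 20.25
eef_pos: [533.7, 98.5, 98.7]
ee_rot: [0.0, 0.749, 0.663, 0.0]
wrist_force: [-0.4, 0.4, -0.8]
gripper_width: 21.8
grip_force: 29.9
```

```bash
python3 -m pendant '[[0,0,0,0.15,0],[0,0,0,0.15,0],[0.4,0,0,0.15,0],[0.4,0,0,0.15,0],[0.4,0,0,0.15,0],[0.4,0,0,0.8,0],[0.4,0,0,1.3,0],[0.4,0,0,1.3,0]]'; python3 -m pendant '[[0,0,0,0,0],[0,0,0,0,0],[0,0,0,0,0],[0,0,0,0,0],[0,0,0,0,0]]'; python3 - <<'E'
from m4 import *
print(totray(tool()[None,:2,3]));p,d,K,T=cam('scene'); W=cloud(d,K,T); hsv=cv2.cvtColor(p,cv2.COLOR_RGB2HSV)
t=totray(W.reshape(-1,3)).reshape(*d.shape,2)
s=(hsv[...,0]<20)&(hsv[...,1]>70)&(d>0)&(W[...,2]>38)&(W[...,2]<52)&(np.hypot(t[...,0]+48,t[...,1]-75)<90)
q=t[s]; print(np.median(W[s][:,2]),cv2.minAreaRect(q.astype(np.float32)))
pencils(p,d,K,T)
E
```

```text
t: 21.25
eef_pos: [532.7, 98.5, 84.2]
ee_rot: [-0.001, 0.749, 0.663, -0.001]
wrist_force: [-0.1, -0.6, 0.6]
gripper_width: 38.0
grip_force: 0.0
t: 21.88
eef_pos: [533.4, 98.6, 85.2]
ee_rot: [0.0, 0.749, 0.663, 0.0]
wrist_force: [-0.4, -0.3, -0.6]
gripper_width: 21.7
grip_force: 30.0
[[-48.00819371  75.19603677]]
43.870885637539345 ((-45.626800537109375, 74.73189544677734), (112.70867919921875, 54.2916145324707), 89.35713958740234)
pencil tray xy [-152. -120.] ang from y -69.5 size [18. 44.]
pencil tray xy [-42. -71.] ang from y -19.3 size [ 8. 95.]
pencil tray xy [-78.  54.] ang from y -3.2 size [111. 153.]
pencil tray xy [ 12. -69.] ang from y -3.6 size [ 8. 92.]
pencil tray xy [ 67. -81.] ang from y 10.5 size [ 9. 99.]
pencil tray xy [16. 64.] ang from y -15.7 size [ 7. 95.]
```

Now push with the firm grip.

```bash
python3 -m pendant '[[0,0,0,-0.1,0],[0,-0.1,1,-0.1,0],[0,-0.2,2,-0.1,0],[0,-0.2,3,-0.1,0],[0,-0.2,4,-0.1,0],[0,-0.2,5,-0.1,0],[0,-0.2,6,-0.1,0],[0,-0.2,7,-0.1,0]]';python3 -m pendant '[[0,0,1,0,0],[0,0,2,0,0],[0,0,3,0,0],[0,0,4,0,0],[0,0,5,0,0],[0,0,5.6,0,0],[0,0,6.1,0,0],[0,0,6.1,0,0]]'; python3 - <<'E'
from m4 import *
print(totray(tool()[None,:2,3]), ctrl.state()['wrist_force'])
E
```

```text
t: 22.92
eef_pos: [603.3, 88.0, 86.1]
ee_rot: [-0.0, 0.749, 0.663, -0.0]
wrist_force: [-0.4, 0.0, -0.9]
gripper_width: 21.8
grip_force: 30.0
t: 23.92
eef_pos: [663.4, 80.6, 86.1]
ee_rot: [-0.0, 0.749, 0.663, -0.0]
wrist_force: [-0.1, 0.2, -1.5]
gripper_width: 22.2
grip_force: 30.0
[[83.1928535  73.11223721]] [-0.08049528  0.19433675 -1.45046466]
```

```bash
python3 -m pendant '[[0,0,0.15,0,0],[0,0,0.3,0,0],[0,0,0.45,0,0],[0,0,0.6,0,0],[0,0,0.6,0,0]]'; python3 - <<'E'
from m4 import *
print(totray(tool()[None,:2,3]), ctrl.state()['wrist_force'])
p,d,K,T=cam('scene'); pencils(p,d,K,T)
save('c7.png',p[170:320,150:340],4)
E
```

```text
t: 24.55
eef_pos: [667.0, 80.2, 85.4]
ee_rot: [-0.002, 0.749, 0.663, -0.002]
wrist_force: [-5.2, 0.4, 1.4]
gripper_width: 21.9
grip_force: 30.0
[[86.84228382 73.20230027]] [-5.2461302   0.38937149  1.41943627]
pencil tray xy [  29. -125.] ang from y -79.4 size [20. 32.]
pencil tray xy [73. 51.] ang from y -0.9 size [ 97. 153.]
```

View pics/c7.png

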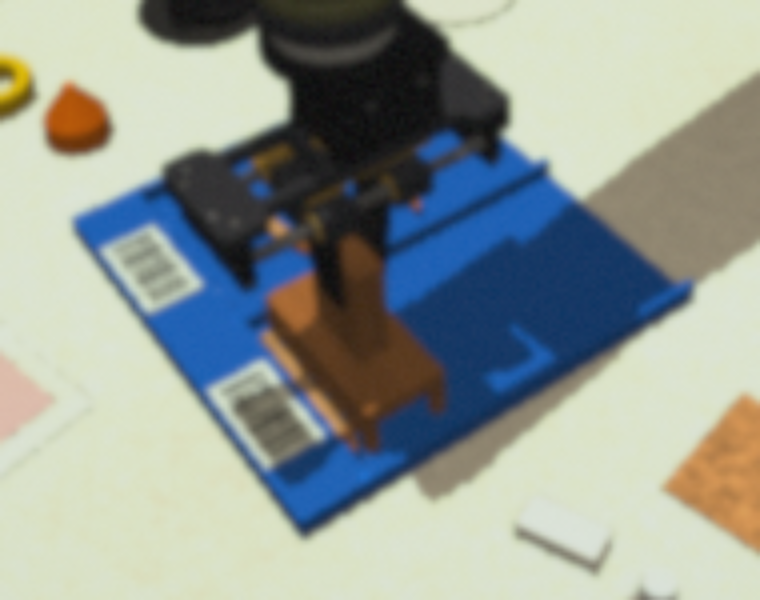

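The left pencil lies along the fence, pinned by the rake (px 320,390, 5 N). I'll back off and go behind the right-bay pencils.

```bash
python3 -m pendant '[[0,0,-0.5,0,0],[0,0,-2,0,0],[0,0,-3.5,-0.5,0],[0,0,-4.5,-2,0],[0,0,-4.5,-4,0],[0,0,-4.5,-6,0],[0,0,-4.5,-6,0]]'; python3 -m pendant '[[0,-1.5,-1.5,0,0],[0,-4,-4,0,0],[0,-7,-7,0,0],[0,-10,-10,0,0],[0,-12.5,-12.5,0,0],[0,-14,-14,0,0],[0,-14.6,-14.6,0,0],[0,-14.6,-14.6,0,0]]'; python3 - <<'E'
from m4 import *
from m3 import go
print(totray(tool()[None,:2,3]), ctrl.state()['wrist_force'],ctrl.state()['gripper_width'])
P=fromtray((-104,-73))[0];go((*P,86),np.rad2deg(YAW),False)
for n in ('scene','side'):
    p,d,K,T=cam(n); pencils(p,d,K,T)
E
```

```text
t: 25.48
eef_pos: [626.9, 85.4, 150.2]
ee_rot: [0.002, 0.749, 0.663, 0.003]
wrist_force: [0.3, 0.1, -1.7]
gripper_width: 22.1
grip_force: 30.0
t: 26.48
eef_pos: [461.9, -41.9, 146.1]
ee_rot: [0.0, 0.749, 0.662, 0.0]
wrist_force: [0.2, 0.3, -1.0]
gripper_width: 21.7
grip_force: 30.0
[[-101.92255956  -72.93444509]] [ 0.16367567  0.33210665 -0.95045267] 21.717247798947273
at [461.9 -41.9 146.1] yaw -7.0 tilt -1.0 shift cm [-0.01 -0.21  6.01] turn -0.001
pencil tray xy [-149. -111.] ang from y -1.9 size [60. 71.]
pencil tray xy [-43. -71.] ang from y -19.0 size [ 7. 95.]
pencil tray xy [ 12. -69.] ang from y -4.3 size [ 8. 92.]
pencil tray xy [ 68. -83.] ang from y 10.5 size [ 9. 95.]
pencil tray xy [119.  67.] ang from y -0.4 size [ 6. 97.]
pencil tray xy [120.  67.] ang from y -1.3 size [ 10. 107.]
pencil tray xy [ 11. -69.] ang from y -4.0 size [  9. 107.]
pencil tray xy [ 66. -81.] ang from y 9.7 size [ 10. 105.]
pencil tray xy [-87. -38.] ang from y -84.9 size [42. 62.]
pencil tray xy [-45. -75.] ang from y -18.4 size [ 9. 96.]
```

```bash
python3 -m pendant '[[0,0,-0.2,2,0],[0,0,-0.2,4,0],[0,0,-0.2,5.5,0],[0,0,-0.2,6,0],[0,0,0.5,6,0],[0,0,1.3,6,0],[0,0,2.1,6,0],[0,0,2.9,6,0]]';python3 -m pendant '[[0,0,0.8,0,0],[0,0,1.6,0,0],[0,0,2.4,0,0],[0,0,3.2,0,0],[0,0,4,0,0],[0,0,4.8,0,0],[0,0,5.6,0,0],[0,0,6.4,0,0]]'; python3 -m pendant '[[0,0,0.8,0,0],[0,0,1.6,0,0],[0,0,2.4,0,0],[0,0,3.2,0,0],[0,0,4,0,0],[0,0,4.8,0,0],[0,0,5.4,0,0],[0,0,5.9,0,0]]'; python3 - <<'E'
from m4 import *
print(totray(tool()[None,:2,3]), ctrl.state()['wrist_force'])
E
```

```text
t: 27.58
eef_pos: [491.4, -45.5, 86.4]
ee_rot: [0.0, 0.749, 0.663, 0.0]
wrist_force: [0.0, 0.5, -1.5]
gripper_width: 21.7
grip_force: 30.0
t: 28.58
eef_pos: [554.6, -53.2, 86.1]
ee_rot: [-0.0, 0.749, 0.663, -0.0]
wrist_force: [-0.4, 0.8, -0.7]
gripper_width: 22.2
grip_force: 30.0
t: 29.58
eef_pos: [613.0, -60.3, 86.1]
ee_rot: [-0.0, 0.749, 0.663, -0.0]
wrist_force: [-1.4, -0.1, -0.8]
gripper_width: 21.9
grip_force: 30.0
[[ 50.2853114  -72.85595772]] [-1.37061613 -0.11912534 -0.84419151]
```

```bash
python3 -m pendant '[[0,0,0.3,0,0],[0,0,0.6,0,0],[0,0,0.8,0,0],[0,0,0.95,0,0],[0,0,1.1,0,0],[0,0,1.2,0,0],[0,0,1.2,0,0]]'; python3 - <<'E'
from m4 import *
print(totray(tool()[None,:2,3]), ctrl.state()['wrist_force'])
p,d,K,T=cam('side'); pencils(p,d,K,T)
E
```

```text
t: 30.45
eef_pos: [624.7, -61.8, 86.2]
ee_rot: [0.0, 0.749, 0.663, 0.0]
wrist_force: [-0.1, 0.2, -1.2]
gripper_width: 22.3
grip_force: 30.0
[[ 62.08972622 -72.88694472]] [-0.07834613  0.1579787  -1.19224554]
pencil tray xy [ 82. -75.] ang from y -0.5 size [ 76. 119.]
```

```bash
python3 -m pendant '[[0,0,0.1,0,0],[0,0,0.2,0,0],[0,0,0.3,0,0],[0,0,0.4,0,0],[0,0,0.4,0,0]]';  python3 -m pendant '[[0,0,0.1,0,0],[0,0,0.2,0,0],[0,0,0.3,0,0],[0,0,0.3,0,0]]'; python3 - <<'E'
from m4 import *
print(totray(tool()[None,:2,3]), ctrl.state()['wrist_force'])
E
```

```text
t: 31.12
eef_pos: [628.4, -62.2, 86.1]
ee_rot: [-0.0, 0.749, 0.663, -0.0]
wrist_force: [-0.2, -0.1, -1.4]
gripper_width: 22.2
grip_force: 30.0
t: 31.62
eef_pos: [629.1, -62.2, 85.5]
ee_rot: [-0.003, 0.749, 0.663, -0.002]
wrist_force: [-7.7, 1.4, 2.6]
gripper_width: 21.5
grip_force: 30.0
[[ 66.5792862  -72.79673281]] [-7.69376494  1.40009308  2.59849942]
```

All three are compacted: 7.7 N with the face at x=94.6, which is three pencil widths from the fence. I'll back off, lift and check.

```bash
python3 -m pendant '[[0,0,-0.5,0,0],[0,0,-2,0,0],[0,0,-4,-0.5,0],[0,0,-6,-2,0],[0,0,-8,-4,0],[0,0,-10,-6,0],[0,0,-10.5,-6.5,0],[0,0,-10.5,-6.5,0]]'; python3 - <<'E'
from m4 import *
from m3 import go
for n in ('scene','side'):
    p,d,K,T=cam(n); pencils(p,d,K,T)
save('s8.png',p[120:270,180:360],4)
go((540,328,150),6.5,False)
E
```

```text
t: 32.62
eef_pos: [527.4, -49.9, 151.5]
ee_rot: [0.001, 0.749, 0.663, 0.001]
wrist_force: [-0.9, 0.3, -2.1]
gripper_width: 21.7
grip_force: 30.0
pencil tray xy [ -91. -113.] ang from y 89.6 size [65. 83.]
pencil tray xy [108. -77.] ang from y 0.0 size [ 25. 116.]
pencil tray xy [119.  67.] ang from y -0.9 size [ 6. 97.]
pencil tray xy [120.  60.] ang from y -1.3 size [10. 92.]
pencil tray xy [108. -76.] ang from y -0.6 size [ 30. 119.]
pencil tray xy [-14. -32.] ang from y -89.9 size [43. 60.]
at [527.2 -49.8 150.4] yaw -7.0 tilt -1.0 shift cm [37.66 -3.33  0.04] turn -0.235
```

View pics/s8.png

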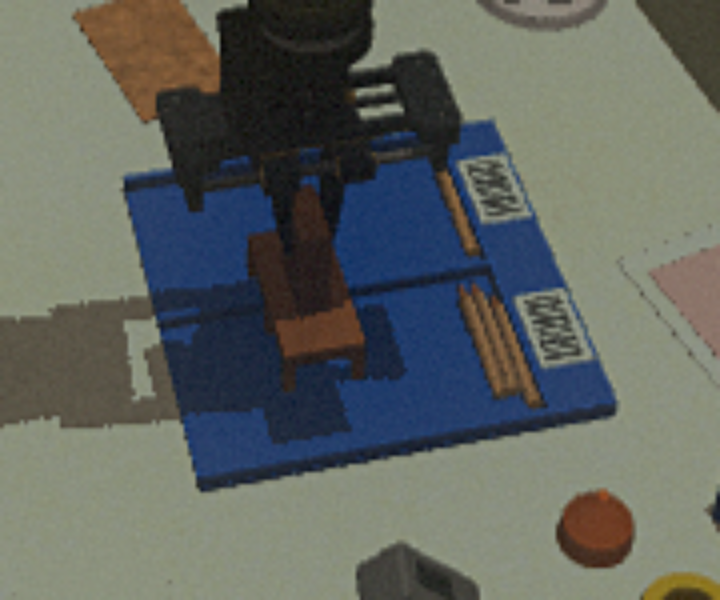

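Both rows are straight at the fence: one pencil at px (458,210), three at (500,340). I'll carry the rake to its mat.

```bash
python3 -m pendant '[[0,1,0,0,0],[0,3.5,-0.3,0,0],[0,7,-0.6,0,0],[0,11,-1,0,0],[0,15,-1.3,0,0],[0,19,-1.7,0,0],[0,22.5,-2,0,0],[0,25,-2.2,0,0]]'; python3 -m pendant '[[0,2.5,-0.2,0,-0.05],[0,5.5,-0.5,0,-0.1],[0,8.5,-0.8,0,-0.15],[0,11,-1,0,-0.2],[0,12.5,-1.1,0,-0.235],[0,12.66,-1.13,0,-0.235],[0,12.66,-1.13,0,-0.235],[0,12.66,-1.13,0,-0.235]]'; python3 - <<'E'
from m4 import *
from m3 import go
go((540,328,83.5),6.5,False)
p,d,K,T=cam('wrist'); hsv=cv2.cvtColor(p,cv2.COLOR_RGB2HSV); W=cloud(d,K,T)
s=(hsv[...,0]<20)&(hsv[...,1]>70)&(d>0)&(W[...,2]<9)&(W[...,2]>-3)&(np.hypot(W[...,0]-540,W[...,1]-328)<110)
q=W[s]; print(len(q),cv2.minAreaRect(q[:,:2].astype(np.float32)),q[:,2].mean())
E
```

```text
t: 33.72
eef_pos: [535.5, 203.2, 150.3]
ee_rot: [-0.0, 0.748, 0.663, -0.0]
wrist_force: [-0.5, 0.1, -1.4]
gripper_width: 21.5
grip_force: 30.0
t: 34.72
eef_pos: [540.1, 327.3, 151.2]
ee_rot: [0.0, 0.666, 0.746, -0.0]
wrist_force: [-0.8, -0.2, -0.8]
gripper_width: 21.7
grip_force: 30.0
at [540.1 327.3 151.2] yaw 6.4 tilt -1.0 shift cm [ 0.08 -0.01  6.77] turn -0.002
7658 ((525.0654296875, 340.91571044921875), (185.23284912109375, 182.4667205810547), 69.17237091064453) 0.9757618420343999
```

```bash
python3 -m pendant '[[0,0.05,0,1.5,0],[0,0.05,0,3.5,0],[0,0.05,0,5.2,0],[0,0.05,0,6.2,0],[0,0.05,0,6.6,0],[0,0.05,0,6.8,0],[0,0.05,0,6.85,0],[0,0.05,0,6.85,0]]'; python3 -m pendant '[[0.5,0,0,0,0],[0.5,0,0,0,0],[0.7,0,0,0,0],[0.7,0,0,0,0],[0.7,0,0,-4,0],[0.7,0,0,-9,0],[0.8,0,0,-13,0],[0.8,0,0,-14,0]]'; python3 - <<'E'
from m4 import *
from m3 import go
rake('wrist')
f=np.load('last.npz'); p,d,K,T=[f[k] for k in 'pdKT']; hsv=cv2.cvtColor(p,cv2.COLOR_RGB2HSV); W=cloud(d,K,T)
s=(hsv[...,0]<20)&(hsv[...,1]>70)&(d>0)&(W[...,2]<9)&(W[...,2]>-3)&(abs(W[...,0]-540)<65)&(abs(W[...,1]-328)<95)
n,l,st,c=cv2.connectedComponentsWithStats(s.astype(np.uint8))
q=W[s]; print('mat',np.percentile(q[:,0],[1,99]),np.percentile(q[:,1],[1,99]))
p,d,K,T=cam('side'); np.savez('s9.npz',p=p,d=d,K=K,T=T); pencils(p,d,K,T); save('s9.png',p)
E
```

```text
t: 35.78
eef_pos: [540.4, 328.7, 83.3]
ee_rot: [0.0, 0.666, 0.746, 0.0]
wrist_force: [-0.7, -0.2, -1.3]
gripper_width: 21.8
grip_force: 30.0
t: 36.78
eef_pos: [541.5, 329.3, 226.8]
ee_rot: [0.001, 0.666, 0.746, 0.003]
wrist_force: [-0.2, -0.1, 0.2]
gripper_width: 75.4
grip_force: 0.0
10 183 [700.  85.] [49. 12.] 83.6
34 2425 [542. 326.] [ 56. 113.] 6.5
98 43 [539. 350.] [20.  1.] 7.4
106 297 [541. 327.] [22. 48.] 7.0
114 717 [541. 326.] [20. 48.] 6.8
mat [476.24347332 602.01560981] [256.06962211 420.85842649]
pencil tray xy [120.  69.] ang from y -1.3 size [ 10. 103.]
pencil tray xy [109. -75.] ang from y -0.6 size [ 29. 116.]
```

View pics/s9.png

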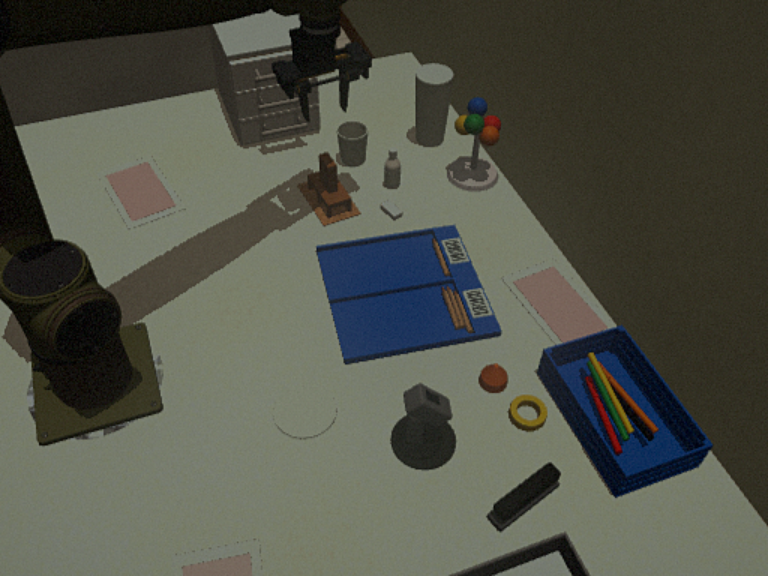

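The rake stands on its mat (541,326) and the pencils are in their rows. Next is the scanner at px (425,430) on the dark pad. I'll go above it for a close look.

```bash
python3 -m pendant '[[1,-5,-0.9,-2,-0.15],[1,-10.5,-1.8,-2,-0.3],[1,-16,-2.8,-2,-0.45],[1,-21.5,-3.7,-2,-0.6],[1,-27,-4.7,-2,-0.75],[1,-32.5,-5.6,-2,-0.9],[1,-38,-6.6,-2,-1.05],[1,-43,-7.5,-2,-1.166]]'; python3 - <<'E'
from m3 import go
go((504.5,-307.5,240),73.3,False)
E
```

```text
t: 37.88
eef_pos: [512.4, -108.7, 239.6]
ee_rot: [-0.002, 0.144, 0.99, 0.0]
wrist_force: [0.5, -0.6, 0.1]
gripper_width: 95.3
grip_force: 0.0
at [ 512.4 -108.7  239.6] yaw 73.5 tilt -1.0 shift cm [ -4.9  -19.28  -0.06] turn 0.003
```

```bash
python3 -m pendant '[[1,-1.2,-5,0,0],[1,-2.4,-10,0,0],[1,-3.6,-15,0,0],[1,-4.7,-18.5,0,0],[1,-4.9,-19.3,0,0],[1,-4.9,-19.3,0,0],[1,-4.9,-19.3,0,0]]'; python3 - <<'E'
from m4 import *
from m3 import go
p,d,K,T=cam('wrist'); save('w9.png',p); W=cloud(d,K,T); g=cv2.cvtColor(p,cv2.COLOR_RGB2GRAY)
near=np.hypot(W[...,0]-504,W[...,1]+307)<90
for lo,hi,mx in ((90,150,140),(-3,9,70)):
    s=near&(d>0)&(W[...,2]>lo)&(W[...,2]<hi)&(g<mx)
    n,l,st,c=cv2.connectedComponentsWithStats(s.astype(np.uint8)); q=W[l==1+st[1:,4].argmax()]
    print(lo,len(q),cv2.minAreaRect(q[:,:2].astype(np.float32)),'circ',cv2.minEnclosingCircle(q[:,:2].astype(np.float32)),'zmax',q[:,2].max())
go((504,-307,90),73.3,False)
E
```

```text
t: 38.75
eef_pos: [505.3, -304.7, 241.9]
ee_rot: [-0.001, 0.145, 0.989, 0.0]
wrist_force: [-0.5, -0.3, -0.4]
gripper_width: 94.9
grip_force: 0.0
90 2692 ((503.2443542480469, -309.98321533203125), (39.82889175415039, 74.80976104736328), 75.0736083984375) circ ((502.67034912109375, -309.9695129394531), 40.097896575927734) zmax 146.13508071430385
-3 1768 ((498.14581298828125, -307.0799560546875), (108.76306915283203, 99.48297882080078), 68.06816101074219) circ ((502.2417907714844, -308.8271484375), 54.52598571777344) zmax 8.948499122321948
at [ 505.4 -304.8  242.3] yaw 73.4 tilt -1.0 shift cm [ 0.06 -0.26 15.23] turn 0.001
```

View pics/w9.png

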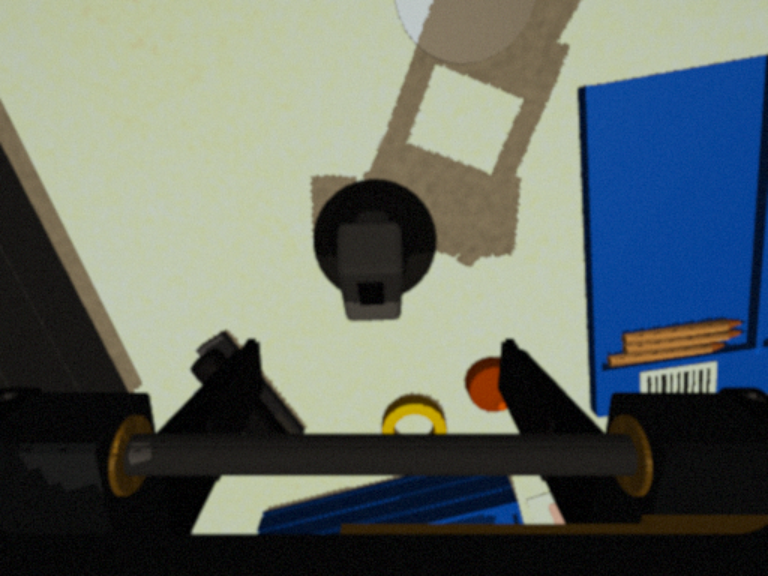

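The scanner is at px (372,250), nose down-image (+x), yaw ≈ −16°, on the black rubber pad (375,240). The white disc at (465,20) is the decoy. I'll grip the head.

```bash
python3 -m pendant '[[1,0.1,-0.55,4,-0.01],[1,0.1,-0.55,9,-0.01],[1,0.1,-0.55,13,-0.01],[1,0.1,-0.55,15,-0.01],[1,0.1,-0.55,15.3,-0.01],[1,0.1,-0.55,15.3,-0.01],[0,0.1,-0.55,15.3,-0.01],[0,0.1,-0.55,15.3,-0.01]]'; python3 -m pendant '[[0,0,0,0,0],[0,0,0,0,0],[0,0,0,0,0],[0,0,0,0,0],[0,0,0,-1,0],[0,0,0,-3,0],[0,0,0,-6,0],[0,0,0,-7,0]]';python3 -m pendant '[[0,0,0,-0.5,0],[0,0,0,-0.5,0]]'; python3 - <<'E'
from m4 import *
from m3 import go
for n in ('side','scene'):
    p,d,K,T=cam(n); W=cloud(d,K,T); g=cv2.cvtColor(p,cv2.COLOR_RGB2GRAY); np.savez('p_'+n,p=p,d=d,K=K,T=T)
    near=(np.hypot(W[...,0]-502,W[...,1]+309)<80)&(d>0)&(g<(75 if n=='scene' else 55))
    for lo,hi in ((-3,9),(70,88),(120,225)):
        s=near&(W[...,2]>lo)&(W[...,2]<hi)
        k,l,st,c=cv2.connectedComponentsWithStats(s.astype(np.uint8)); q=W[l==1+st[1:,4].argmax()]
        print(n,lo,len(q),cv2.minAreaRect(q[:,:2].astype(np.float32)),'circ',cv2.minEnclosingCircle(q[:,:2].astype(np.float32)),np.median(q[:,2]))
go((500,-309,160),74,False)
save('s10.png',np.load('p_side.npz')['p'][170:330,180:400],3.4)
E
```

```text
t: 39.8
eef_pos: [503.5, -311.7, 91.2]
ee_rot: [0.001, 0.14, 0.99, -0.001]
wrist_force: [-0.3, -0.3, 0.5]
gripper_width: 80.3
grip_force: 0.0
t: 40.8
eef_pos: [504.2, -312.2, 163.4]
ee_rot: [0.002, 0.14, 0.99, -0.001]
wrist_force: [0.4, 0.3, -2.6]
gripper_width: 39.5
grip_force: 29.8
t: 41.05
eef_pos: [502.6, -310.9, 164.3]
ee_rot: [-0.0, 0.14, 0.99, 0.0]
wrist_force: [0.1, 0.1, -2.7]
gripper_width: 39.9
grip_force: 29.8
side -3 928 ((499.0257568359375, -318.93792724609375), (91.43382263183594, 106.6889419555664), 71.20472717285156) circ ((501.5150146484375, -310.0664367675781), 55.71493911743164) 3.358465534725042
side 70 64 ((480.6921081542969, -331.000732421875), (24.730806350708008, 69.45626831054688), 61.28953552246094) circ ((486.6322021484375, -320.1555480957031), 34.728233337402344) 83.52347870976035
side 120 150 ((474.0549011230469, -308.64739990234375), (26.205982208251953, 37.00727462768555), 27.933378219604492) circ ((478.7204895019531, -306.63885498046875), 19.61568832397461) 157.55306057464054
scene -3 449 ((502.2239990234375, -304.0241394042969), (103.17913818359375, 101.75712585449219), 22.090208053588867) circ ((503.0678405761719, -305.697998046875), 55.15821838378906) 2.823377678892257
scene 70 47 ((505.45892333984375, -285.7338562011719), (29.39044189453125, 60.97040557861328), 64.3072509765625) circ ((503.68280029296875, -289.42572021484375), 30.492395401000977) 86.20605470273995
scene 120 368 ((507.7125549316406, -302.1397705078125), (52.10676574707031, 72.10733032226562), 40.336463928222656) circ ((502.7779846191406, -305.48193359375), 37.41541290283203) 182.77802470455154
at [ 502.2 -310.7  163.4] yaw 73.9 tilt -1.0 shift cm [0.26 0.1  0.34] turn -0.003
```

View pics/s10.png

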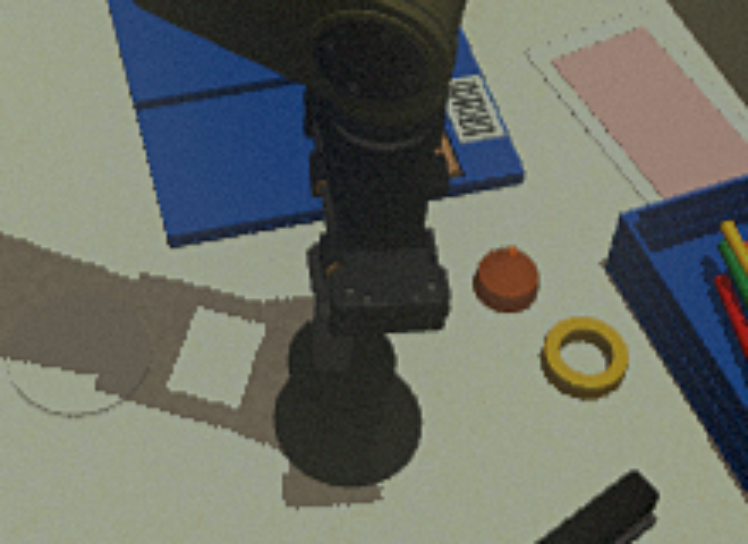

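The scanner is held upright above its pad (px 347,415), whose centre is at (502,−308). I'll go to the left-label aim pose.

```bash
python3 - <<'E'
from m4 import *
from m3 import go
for y in (73,-73):
    P=fromtray((-6,y))[0]; print(P.round(1)); go((*P,157.5),90+np.rad2deg(YAW),False)
E
```

```text
[574.8  91.3]
at [ 502.2 -310.7  163.4] yaw 73.9 tilt -1.0 shift cm [ 4.2  40.63  0.63] turn -0.16
[557.1 -53.6]
at [ 502.2 -310.7  163.4] yaw 73.9 tilt -1.0 shift cm [ 1.88 26.21  0.61] turn -0.16
```

```bash
python3 -m pendant '[[0,0.2,1,0,0],[0,0.5,3.5,0,0],[0,0.9,7.5,0,0],[0,1.3,12,0,0],[0,1.7,16.5,0,0],[0,2.2,21,0,0],[0,2.7,25.5,0.2,0],[0,3.2,30,0.4,0]]'; python3 -m pendant '[[0,0.4,3.8,0.2,-0.04],[0,0.7,7,0.2,-0.08],[0,0.9,9.2,0.2,-0.12],[0,1,10.3,0.2,-0.155],[0,1,10.6,0.2,-0.16],[0,1,10.6,0.2,-0.16],[0,1,10.6,0.2,-0.16],[0,1,10.6,0.2,-0.16]]'; python3 - <<'E'
from m4 import *
from m3 import go
P=fromtray((-6,73))[0]; go((*P,157.5),90+np.rad2deg(YAW),False); s=ctrl.state(); print(s['gripper_width'],s['grip_force'])
p,d,K,T=cam('scene'); W=cloud(d,K,T); np.savez('c11.npz',p=p,d=d,K=K,T=T)
hsv=cv2.cvtColor(p,cv2.COLOR_RGB2HSV)
m=cv2.inRange(hsv,(0,0,150),(179,90,255)); t=totray(W.reshape(-1,3)).reshape(*d.shape,2)
m[~((t[...,0]>128)&(t[...,0]<172)&(abs(t[...,1])<125))]=0
n,l,st,c=cv2.connectedComponentsWithStats(cv2.morphologyEx(m,cv2.MORPH_CLOSE,np.ones((9,9))))
for i in range(1,n):
    if st[i,4]>100: q=t[l==i]; print('label',cv2.minAreaRect(q.astype(np.float32)))
save('c11.png',p[150:320,150:370],3.4)
E
```

```text
t: 42.15
eef_pos: [555.1, -11.9, 160.1]
ee_rot: [-0.0, 0.14, 0.99, 0.0]
wrist_force: [0.3, -0.7, -2.8]
gripper_width: 40.1
grip_force: 29.8
t: 43.15
eef_pos: [575.4, 90.0, 158.7]
ee_rot: [0.0, 0.061, 0.998, -0.0]
wrist_force: [1.2, -0.4, -2.8]
gripper_width: 40.1
grip_force: 29.8
at [575.4  90.  158.7] yaw 83.0 tilt -1.0 shift cm [0.07 0.12 0.12] turn -0.001
40.06816250836561 29.795358180999756
label ((242.60025024414062, 225.5997314453125), (702.38330078125, 57.594356536865234), 73.01517486572266)
label ((240.96151733398438, 299.9939270019531), (567.5165405273438, 59.577667236328125), 68.4874038696289)
```

View pics/c11.png

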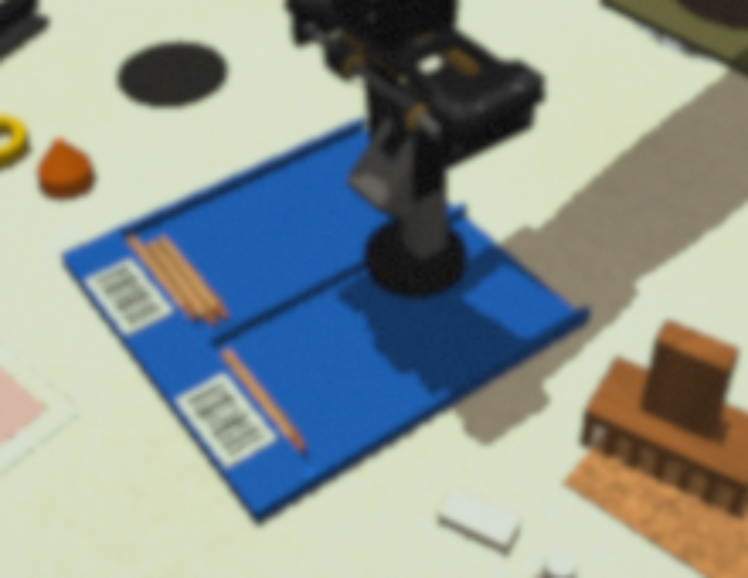

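```bash
python3 -m pendant '[[0,0,0.1,0.1,0],[0,0,0.1,0.1,0],[0,0,0.1,0.1,0],[0,0,0.1,0.1,0],[0,0,0.1,0.1,0],[0,0,0.1,0.1,0],[0,0,0.1,0.1,0],[0,0,0.1,0.1,0]]'; python3 - <<'E'
from m4 import *
f=np.load('c11.npz'); p,d,K,T=[f[k] for k in 'pdKT']
q=ray(K,T,[(150+225/3.4,150+417/3.4),(150+130/3.4,150+295/3.4)],17); print('labels',totray(q))
g=cv2.cvtColor(p,cv2.COLOR_RGB2GRAY); W=cloud(d,K,T)
for lo,hi,c in ((76,90,(565,92)),(-3,9,(502,-308)),(60,90,(565,92))):
    s=(g<75)&(d>0)&(W[...,2]>lo)&(W[...,2]<hi)&(np.hypot(W[...,0]-c[0],W[...,1]-c[1])<75)
    w=W[s]; cc=cv2.minEnclosingCircle(w[:,:2].astype(np.float32)); print(len(w),cc,totray([cc[0]]),np.percentile(w[:,2],[5,50,95]))
E
```

```text
t: 44.2
eef_pos: [575.5, 91.6, 157.6]
ee_rot: [-0.0, 0.061, 0.998, 0.0]
wrist_force: [0.4, 1.0, -2.7]
gripper_width: 39.9
grip_force: 29.8
labels [[150.8385679   72.66177602]
 [149.83681748 -71.32760186]]
459 ((567.666259765625, 93.34889221191406), 38.42835998535156) [[-13.34682392  74.17669868]] [79.03891516 84.05142347 86.22622625]
406 ((505.5758361816406, -304.8392333984375), 51.060665130615234) [[ -26.58810788 -328.60571464]] [0.81898334 2.78176212 5.0004414 ]
482 ((567.666259765625, 93.34889221191406), 38.42835998535156) [[-13.34682392  74.17669868]] [76.46640947 83.99472624 86.08468392]
```

Foot centre is at tray (−13,74) with its base at z≈72, so the line of sight meets the label about 5 mm beyond centre, within tolerance. Holding.

```bash
for i in 1 2 3; do python3 -m pendant '[[0,0,0,0,0],[0,0,0,0,0],[0,0,0,0,0],[0,0,0,0,0],[0,0,0,0,0],[0,0,0,0,0],[0,0,0,0,0],[0,0,0,0,0]]' | grep -E "t:|eef_pos|grip"; done; python3 - <<'E'
from m4 import *
from m3 import go
P=fromtray((-7,-74))[0]; go((*P,157.5),90+np.rad2deg(YAW),False)
E
```

```text
t: 45.2
eef_pos: [575.5, 91.6, 157.6]
ee_rot: [-0.0, 0.061, 0.998, -0.0]
gripper_width: 39.7
grip_force: 29.8
t: 46.2
eef_pos: [575.5, 91.6, 157.6]
ee_rot: [-0.0, 0.061, 0.998, -0.0]
gripper_width: 40.4
grip_force: 29.8
t: 47.2
eef_pos: [575.5, 91.6, 157.7]
ee_rot: [-0.0, 0.061, 0.998, 0.0]
gripper_width: 39.6
grip_force: 29.8
at [575.5  91.6 157.7] yaw 83.0 tilt -1.0 shift cm [ 1.600e-01 -1.474e+01  1.000e-02] turn 0.0
```

```bash
python3 -m pendant '[[0,0,-1,0,0],[0,0.1,-4,0,0],[0,0.15,-8,0,0],[0,0.15,-12,0,0],[0,0.15,-14,0,0],[0,0.15,-14.7,0,0],[0,0.15,-14.7,0,0],[0,0.15,-14.7,0,0]]'; python3 - <<'E'
from m4 import *
p,d,K,T=cam('scene')
g=cv2.cvtColor(p,cv2.COLOR_RGB2GRAY); W=cloud(d,K,T)
s=(g<75)&(d>0)&(W[...,2]>76)&(W[...,2]<90)&(np.hypot(W[...,0]-548,W[...,1]+52)<75)
w=W[s]; cc=cv2.minEnclosingCircle(w[:,:2].astype(np.float32)); print(len(w),cc,totray([cc[0]]),np.percentile(w[:,2],[5,50,95]))
print(ctrl.state()['grip_force'],totray(tool()[None,:2,3]))
E
for i in 1 2 3; do python3 -m pendant '[[0,0,0,0,0],[0,0,0,0,0],[0,0,0,0,0],[0,0,0,0,0],[0,0,0,0,0],[0,0,0,0,0],[0,0,0,0,0],[0,0,0,0,0]]' | grep -E "t:|eef_pos|grip"; done
```

```text
t: 48.2
eef_pos: [556.3, -53.3, 157.7]
ee_rot: [0.0, 0.06, 0.998, 0.0]
wrist_force: [0.4, -0.4, -2.3]
gripper_width: 39.9
grip_force: 29.8
321 ((548.93701171875, -48.232845306396484), 37.28021240234375) [[-14.73184324 -68.63175644]] [79.04257372 82.85127997 85.18573202]
29.795528054237366 [[ -6.83371335 -72.71027992]]
t: 49.25
eef_pos: [556.1, -54.2, 157.7]
ee_rot: [0.0, 0.061, 0.998, 0.0]
gripper_width: 40.0
grip_force: 29.8
t: 50.25
eef_pos: [556.1, -54.2, 157.7]
ee_rot: [0.0, 0.061, 0.998, -0.0]
gripper_width: 40.1
grip_force: 29.8
t: 51.25
eef_pos: [556.2, -54.2, 157.7]
ee_rot: [0.0, 0.061, 0.998, 0.0]
gripper_width: 39.8
grip_force: 29.8
```

Both scans are done. Returning the scanner to its pad.

```bash
python3 -m pendant '[[0,0,-1,0,0.02],[0,0.3,-4,0,0.05],[0,0.6,-8.5,0,0.08],[0,0.8,-13,0,0.11],[0,1,-17.5,0,0.14],[0,1.2,-21.5,0,0.157],[0,1.3,-24,0,0.157],[0,1.3,-24,0,0.157]]'; python3 - <<'E'
from m3 import go
go((510.7,-310.5,90),74,False)
E
```

```text
t: 52.25
eef_pos: [513.4, -292.9, 157.7]
ee_rot: [-0.0, 0.141, 0.99, -0.0]
wrist_force: [-0.7, 0.1, -2.6]
gripper_width: 40.0
grip_force: 29.8
at [ 513.4 -292.9  157.7] yaw 73.8 tilt -1.0 shift cm [-0.23 -1.77  6.77] turn -0.003
```

```bash
python3 -m pendant '[[0,-0.2,-1,0,0],[0,-0.2,-1.75,1,0],[0,-0.2,-1.75,3,0],[0,-0.2,-1.75,4.8,0],[0,-0.2,-1.75,5.8,0],[0,-0.2,-1.75,6.3,0],[0,-0.2,-1.75,6.6,0],[0,-0.2,-1.75,6.6,0]]'; python3 -m pendant '[[0,0,0,0.1,0],[0,0,0,0.2,0],[0,0,0,0.2,0]]'
```

```text
t: 53.25
eef_pos: [511.5, -308.3, 92.0]
ee_rot: [0.0, 0.139, 0.99, -0.0]
wrist_force: [0.6, 0.6, -2.8]
gripper_width: 40.2
grip_force: 29.8
t: 53.62
eef_pos: [511.2, -308.2, 89.8]
ee_rot: [0.0, 0.139, 0.99, -0.0]
wrist_force: [-0.6, -0.1, -2.9]
gripper_width: 40.0
grip_force: 29.8
```

Still hanging; lower in small steps until the force changes.

```bash
python3 -m pendant '[[0,0,0,0.1,0],[0,0,0,0.15,0],[0,0,0,0.15,0]]'; python3 -m pendant '[[0,0,0,0.1,0],[0,0,0,0.15,0],[0,0,0,0.15,0]]'
```

```text
t: 54.0
eef_pos: [511.5, -308.3, 89.5]
ee_rot: [0.0, 0.139, 0.99, -0.0]
wrist_force: [-3.2, 1.7, 4.8]
gripper_width: 40.2
grip_force: 29.8
t: 54.38
eef_pos: [511.8, -308.4, 89.4]
ee_rot: [0.0, 0.139, 0.99, -0.0]
wrist_force: [-3.9, 3.4, 10.7]
gripper_width: 39.7
grip_force: 29.9
```

Touched down. Releasing and retreating straight up.

```bash
python3 -m pendant '[[0,0,0,-0.15,0],[0.55,0,0,-0.15,0],[0.7,0,0,-0.15,0],[0.9,0,0,-0.15,0],[1,0,0,-0.15,0],[1,0,0,-4,0],[1,0,0,-9,0],[1,0,0,-14,0]]'; python3 -m pendant '[[1,0,0,-4,0],[1,5,0,-6,0],[1,10,0,-6,0],[1,10,0,-6,0]]' | tail -1; python3 - <<'E'
from m4 import *
for n in ('scene','side'):
    p,d,K,T=cam(n); pencils(p,d,K,T); W=cloud(d,K,T); g=cv2.cvtColor(p,cv2.COLOR_RGB2GRAY); hsv=cv2.cvtColor(p,cv2.COLOR_RGB2HSV)
    near=(np.hypot(W[...,0]-502,W[...,1]+309)<80)&(d>0)&(g<(75 if n=='scene' else 55))
    for lo,hi in ((-3,8),(11,18)):
        s=near&(W[...,2]>lo)&(W[...,2]<hi); q=W[s]; print(n,lo,len(q),cv2.minEnclosingCircle(q[:,:2].astype(np.float32)))
    s=(hsv[...,0]<20)&(hsv[...,1]>70)&(d>0)&(np.hypot(W[...,0]-540,W[...,1]-328)<80)
    q=W[s&(W[...,2]>105)]; print('rake top',cv2.minAreaRect(q[:,:2].astype(np.float32)))
save('s12.png',p)
E
```

```text
t: 55.38
eef_pos: [510.9, -308.0, 227.7]
ee_rot: [-0.0, 0.139, 0.99, 0.0]
wrist_force: [0.1, -0.2, 0.1]
gripper_width: 94.6
grip_force: 0.0
grip_force: 0.0
pencil tray xy [108. -77.] ang from y 0.0 size [ 25. 116.]
pencil tray xy [119.  67.] ang from y -0.9 size [ 6. 97.]
scene -3 165 ((505.78179931640625, -305.61712646484375), 51.56410598754883)
scene 11 184 ((504.374755859375, -302.8775329589844), 38.24152755737305)
rake top ((520.52294921875, 295.6522521972656), (21.26873207092285, 48.466514587402344), 16.284067153930664)
pencil tray xy [119.  68.] ang from y -0.3 size [ 10. 106.]
pencil tray xy [108. -76.] ang from y -0.2 size [ 30. 119.]
side -3 565 ((502.19476318359375, -309.4319152832031), 55.31218719482422)
side 11 372 ((501.07232666015625, -306.035888671875), 38.37301254272461)
rake top ((0.0, 0.0), (0.0, 0.0), 0.0)
```

View pics/s12.png

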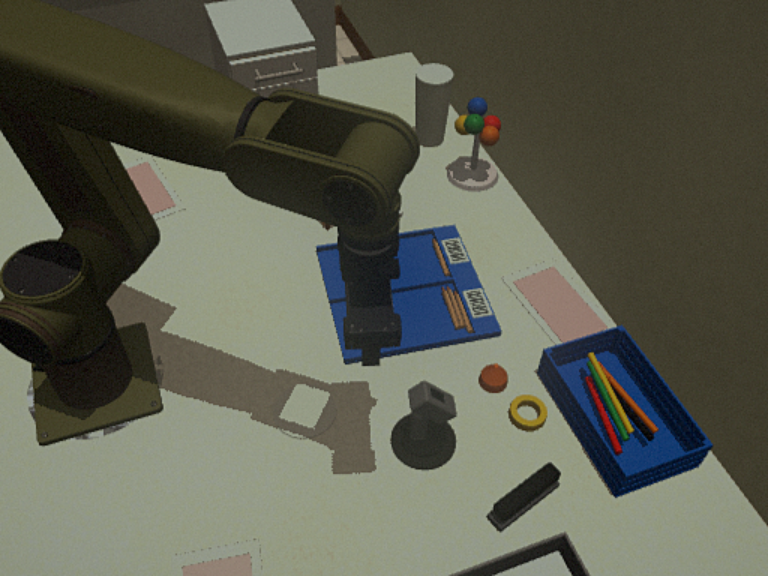

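The scanner is home and the pencils are in rows, but the rake has been knocked: its top is now at (520,296), about 37 mm off the mat centre. I have also gone over the picture-viewing limit, so from here I work from numbers only. I'll fetch the rake and put it back.

```bash
python3 - <<'E'
from m3 import go
go((520.5,295.7,225),16.3,False)
E
```

```text
at [ 415.1 -280.8  286.9] yaw 74.0 tilt -1.0 shift cm [ 5.76 58.32  6.16] turn 1.007
```

```bash
python3 -m pendant '[[1,0.5,4,0,0.1],[1,1,9.5,0,0.22],[1,1.5,15,0,0.35],[1,2,20.5,0,0.48],[1,2.6,26,0,0.61],[1,3.2,31.5,0,0.74],[1,3.7,37,0,0.87],[1,4.2,42,0,1.007]]'; python3 - <<'E'
from m3 import go
go((520.5,295.7,225),16.3,False)
E
```

```text
t: 56.98
eef_pos: [491.4, 137.3, 286.4]
ee_rot: [-0.0, 0.601, 0.799, 0.0]
wrist_force: [0.9, 0.1, 0.0]
gripper_width: 95.2
grip_force: 0.0
at [491.4 137.3 286.4] yaw 16.1 tilt -1.0 shift cm [14.4   7.2   6.14] turn -0.003
```

```bash
python3 -m pendant '[[1,4.5,2.2,1,0],[1,9,4.5,3,0],[1,13,6.5,5,0],[1,14.4,7.2,6.1,0],[1,14.4,7.2,6.1,0],[1,14.4,7.2,6.1,0]]'; python3 - <<'E'
from m4 import *
from m3 import go
rake('wrist'); f=np.load('last.npz'); p,d,K,T=[f[k] for k in 'pdKT']; hsv=cv2.cvtColor(p,cv2.COLOR_RGB2HSV); W=cloud(d,K,T)
s=(hsv[...,0]<20)&(hsv[...,1]>60)&(hsv[...,2]>60)&(d>0)&(W[...,2]<9)&(W[...,2]>1.5)&(np.hypot(W[...,0]-540,W[...,1]-328)<110)
q=W[s]; print('mat',len(q),np.percentile(q[:,0],[1,99]),np.percentile(q[:,1],[1,99]),cv2.minAreaRect(q[:,:2].astype(np.float32)))
go((520.5,295.7,84),16.3,False)
E
```

```text
t: 57.72
eef_pos: [519.5, 292.4, 226.4]
ee_rot: [0.0, 0.6, 0.8, 0.0]
wrist_force: [-0.5, 0.7, -0.0]
gripper_width: 95.4
grip_force: 0.0
10 275 [700.  79.] [69. 12.] 83.6
34 2496 [519. 295.] [ 56. 114.] 14.6
106 149 [516. 308.] [22. 22.] 16.1
114 762 [519. 295.] [20. 48.] 14.9
mat 4839 [490.91059377 587.62316122] [260.58631207 403.38493205] ((511.583984375, 332.3224182128906), (152.9078369140625, 160.15658569335938), 89.87450408935547)
at [519.6 292.3 226.8] yaw 16.3 tilt -1.0 shift cm [ 0.31  0.16 14.28] turn -0.001
```

```bash
python3 -m pendant '[[1,0.27,0,4,0.025],[1,0.27,0,9,0.025],[1,0.27,0,12.5,0.025],[1,0.27,0,14,0.025],[1,0.27,0,14.3,0.025],[1,0.27,0,14.3,0.025],[0,0.27,0,14.3,0.025],[0,0.27,0,14.3,0.025]]'; python3 -m pendant '[[0,0,0,0,0],[0,0,0,0,0],[0,0,0,0,0],[0,0,0,0,0],[0,0,0,-0.5,0],[0,0,0,-1.5,0],[0,0,0,-2,0],[0,0,0,-2,0]]'; python3 - <<'E'
from m3 import go
go((540.5,328,105),6.5,False)
E
```

```text
t: 58.78
eef_pos: [518.8, 296.0, 83.9]
ee_rot: [0.0, 0.609, 0.793, 0.001]
wrist_force: [0.4, 0.3, -0.9]
gripper_width: 80.5
grip_force: 0.0
t: 59.78
eef_pos: [518.5, 295.9, 103.4]
ee_rot: [0.0, 0.609, 0.793, 0.001]
wrist_force: [-0.6, -0.1, -0.9]
gripper_width: 21.9
grip_force: 30.0
at [518.5 295.9 103.4] yaw 14.9 tilt -1.0 shift cm [ 2.54  2.96 -0.15] turn 0.147
```

```bash
python3 -m pendant '[[0,0.6,0.7,0,0.03],[0,1.5,1.8,0,0.08],[0,2.3,2.7,0,0.13],[0,2.5,2.95,0,0.147],[0,2.5,2.95,0.8,0.147],[0,2.5,2.95,1.6,0.147],[0,2.5,2.95,1.95,0.147],[0,2.5,2.95,1.95,0.147]]'; python3 -m pendant '[[0,0,0,0.05,0],[0.5,0,0,0.05,0],[0.5,0,0,0.05,0],[0.7,0,0,0.05,0],[0.8,0,0,-4,0],[0.9,0,0,-9,0],[1,0,0,-14,0],[1,0,0,-14,0]]'; python3 -m pendant '[[1,0,0,0,0],[1,0,0,0,0]]' | head -2
cat > fin.py <<'E'
from m4 import *
for n in ('wrist','scene','side'):
    p,d,K,T=cam(n); W=cloud(d,K,T); g=cv2.cvtColor(p,cv2.COLOR_RGB2GRAY); hsv=cv2.cvtColor(p,cv2.COLOR_RGB2HSV); print(n)
    s=(hsv[...,0]<20)&(hsv[...,1]>70)&(d>0)&(np.hypot(W[...,0]-540,W[...,1]-328)<90)
    for lo,hi in ((34,46),(108,122)):
        q=W[s&(W[...,2]>lo)&(W[...,2]<hi)]
        if len(q)>30: print('rake',lo,len(q),cv2.minAreaRect(q[:,:2].astype(np.float32)))
    if n=='wrist': continue
    pencils(p,d,K,T)
    near=(np.hypot(W[...,0]-502,W[...,1]+309)<90)&(d>0)&(g<(75 if n=='scene' else 55))
    for lo,hi in ((-3,8),(11,18),(95,160)):
        q=W[near&(W[...,2]>lo)&(W[...,2]<hi)]
        if len(q)>20: print('scanner',lo,len(q),cv2.minEnclosingCircle(q[:,:2].astype(np.float32)))
E
python3 fin.py
```

```text
t: 60.78
eef_pos: [543.3, 328.7, 95.3]
ee_rot: [0.001, 0.666, 0.746, 0.003]
wrist_force: [-14.8, -8.1, 44.1]
gripper_width: 21.8
grip_force: 30.4
t: 61.78
eef_pos: [542.5, 328.6, 228.4]
ee_rot: [0.002, 0.666, 0.746, 0.004]
wrist_force: [0.7, 0.8, 0.1]
gripper_width: 86.8
grip_force: 0.0
t: 62.02
eef_pos: [539.1, 326.8, 220.2]
wrist
rake 34 3242 ((541.9948120117188, 327.0793762207031), (56.01557540893555, 113.18366241455078), 6.43080997467041)
rake 108 1221 ((542.2312622070312, 326.66168212890625), (21.71392250061035, 50.3863525390625), 6.002572536468506)
scene
rake 34 906 ((543.2290649414062, 327.16680908203125), (58.0388069152832, 114.5910873413086), 7.568911552429199)
rake 108 233 ((543.5952758789062, 328.1401672363281), (23.402551651000977, 48.64143753051758), 6.0253777503967285)
pencil tray xy [108. -77.] ang from y 0.0 size [ 25. 116.]
pencil tray xy [119.  67.] ang from y -0.4 size [ 6. 97.]
scanner -3 159 ((504.40362548828125, -304.4854431152344), 50.355167388916016)
scanner 11 184 ((503.9657897949219, -302.0295104980469), 37.48759841918945)
scanner 95 167 ((520.3532104492188, -287.6538391113281), 29.47810935974121)
side
rake 34 226 ((540.2536010742188, 322.9587097167969), (56.62358856201172, 115.36111450195312), 7.172946453094482)
rake 108 66 ((540.9441528320312, 323.0340881347656), (21.697813034057617, 45.52222442626953), 14.546794891357422)
pencil tray xy [120.  70.] ang from y -1.3 size [ 10. 102.]
pencil tray xy [109. -76.] ang from y -0.6 size [ 29. 119.]
scanner -3 573 ((501.5101318359375, -309.27581787109375), 55.17201232910156)
scanner 11 386 ((501.9605407714844, -306.95172119140625), 38.71003341674805)
scanner 95 385 ((509.85552978515625, -310.12811279296875), 39.01532745361328)
```

Everything is in place, the fingers are open and the arm is clear. Handing in.

```bash
python3 -c "
from rig import ctrl
print(ctrl.state()['t']); print(ctrl.hand_in())"
```

```text
62.175
the job is handed in; nothing more can be done
None
```

The job is handed in, and no verdict came back: the last camera check showed the pencils in rows in both bays, both labels scanned in order, and rake and scanner standing on their mat and pad; I dropped the rake twice early on, pressed it down with 44 N at the wrist when re-placing it (cause unknown), and viewed 18 pictures, over the limit of 14.

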